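# Hang the large immersion canister on the drain rail

### The arm

A 6-joint arm with a two-finger parallel gripper is mounted at the origin on a cart in front of the work surface, level with it; the furniture and walls round the work are solid. World frame = base frame: x ahead of the robot, y to its left, z up, the work surface at z = 0. Lengths are in mm, angles in degrees, forces in N, time in s.
With the tool pointing down it reaches from about 350 to 850 mm from the base axis. Payload 8.1 kg.
Tool frame: the origin (TCP) lies at the very end of the fingers, on their centre line; the grasp point (between the pads) lies 19 mm behind it; z points along the fingers, y is the direction in which the jaws open and shut (so a half turn about z gives the same grasp; the last joint's range is limited). The gripper opens to 85 mm and grips with 20 to 120 N. Pads are 22 mm wide; open, the fingers measure 114 mm over their backs; the gripper's body (76 mm by 85 mm) begins 54 mm behind the grasp point. The pads swing forward as they close: fully open they stand 13 mm farther back than shut.
Start: joints at [58.304, 7.471, 85.268, -0, 87.261, -4.893], TCP at [270.535, 535.552, 231.292] pointing down, gripper open.
Joint ranges: [-169.43, 169.43], [-51.17, 129.36], [1.28, 143.12], [-76.62, 256.62], [0, 156.53], [-152.29, 152.29]. Speed limits (degrees/s): [136.94, 136.94, 159.86, 180, 180, 180].

### API

Orientations are given as [roll, pitch, yaw] about the fixed x, y, z axes, in that order (R = Rz(yaw) Ry(pitch) Rx(roll)).
In Python, from bench import sensors, viewer, job gives the robot as it stands.
- The arm moves only by the shell command python3 -m pendant 'ROWS' [FORCE]. ROWS is JSON, one flat list of numbers, 5 for each row, row after row: the shift along the world's x, y, z in mm, then the turn about the world's z in rad, then the finger opening in mm, from 0 to 85.4. In form: [x, y, z, twist, hand, x, y, z, twist, hand, ...]. A call has 1 to 12 rows; each row shifts and turns the pose as measured when the row begins; what a row does not reach is not made up. A row lasts 1/12 s, in which the tool goes at most 41.7 mm and 7.16 degrees, less where a joint would pass 70% of its speed; a pose out of reach is approached as far as the arm can. A call with a gripper value outside its range is refused whole. The fingers move at their own pace and stop on an object; FORCE is the grip in N (left out, the last holds). Time passes only in rows, so rows that do not move let the fingers close. It gives the time, the measured TCP pose, the force and the opening at its end, in the units of the state.
- sensors.sense(): the state, without advancing time (a new reading comes with each control period).
- viewer.snapshot(name): name is "side" or "top"; returns a dict with "frame" (384x512x3 uint8, blue, green, red), "z_map" (384x512 float32, mm along the optical axis (not along the pixel's ray), 0 where there is no reading), "fx", "fy", "cx", "cy" (pixels), "view" (4x4, takes a point from world to camera coordinates). Camera axes: x right, y down, z forward; pixel columns grow to the right and rows downward; lengths in mm; the calibration is good to about 2 mm. A picture is of the moment at which its call begins.
- job.hand_in(): hands the job in, once; it reports no verdict.
The state is a dict: "time": time; "joint_pos": joint angles; "qd": joint speeds; "joint_efforts": joint torques, N m; "tool_pos": TCP position; "tcp_rot": TCP orientation; "ft_force": force on the tool from outside, world axes, zero at the start; "wrist_torque": the same for the moment, N m; "finger_gap": finger opening in mm.
Only numpy, scipy, OpenCV 4.12 (cv2) and the standard library are available. Lean on these libraries where they do the work, as an engineer would, in place of code of your own. Each camera call takes 0.05 s, during which the arm holds its last target.

### The job

Hang the larger of the two steel canisters up to drain: thread its eye over the raised free end of the bent rail, slide it down and round both bends until it is right up against the stop collar over the drip tray, and leave it hanging there freely. Do not disturb the small canister, the beaker or the measuring cylinder.

Things in the scene. Friction and masses are not known exactly. Their poses are not given: they have to be found in the camera images.
- canister_large: larger steel canister with its hanger, one rigid piece 167 mm high, about 0.3 kg, upright. Origin: centre of the underside, z up. Can: diameter 46 (49 at the dark cap), 58 high. On top a thick ring (the eye), its axis the body's x axis: outer diameter 46, bore 22, 20 long along x; above it a flat grip tab, 12 thick along x, 26 wide along y, 115 to 167 mm above the origin
- canister_large_eye (a point): centre of the large canister's eye bore, 93 mm above its underside. The bore passes the rod only when its axis is within about 23 degrees of the rod's direction. The tab pinched across its 12 mm, fingers closing along the canister's x, 52 mm above this point, leaves the fingertips clear of the rail
- canister_small: smaller canister, the same hanger on a can 32 mm in diameter (35 at the cap) and 40 mm high, 149 mm high in all; stays where it stands. Origin: centre of its underside
- rail: fixed drain rail: bare round steel rod, 12 mm diameter, bent from one piece, on a foot, nothing above it; a drip tray (150 x 110, 18 mm high) lies below the last run. Origin on the bench straight below point rail_seat; x along the last run towards the stop, z up. From the free end: slanted straight, upward bend, level front run, level 80 degree corner, last run, stop collar
- rail_tip (a point): rounded free end of the rod on its centre line, at (-140, 144, 216) mm in the rail's frame. From here the slanted part runs straight inwards and down at 45 degrees for 55 mm, to (-133, 106, 177)
- rail_lead (a point): middle of the slanted straight part, on the centre line, 27 mm from the free end
- rail_front (a point): on the centre line at (-128, 78, 165) mm in the rail's frame: here the bend between slanted part and level front run (centre-line radius 40, vertical plane) becomes level; the level front run goes straight on to (-120, 29, 165)
- rail_corner (a point): on the centre line at (-85, 0, 165) mm in the rail's frame: end of the level corner (radius 35 mm, 80 degrees, from (-120, 29, 165)); from here the last run goes straight along the rail's +x to the stop
- rail_seat (a point): on the centre line at (0, 0, 165) mm in the rail's frame: the eye's centre along the rod when the eye touches the stop collar (dark ring, diameter 30, its face 10.5 mm beyond this point). An eye that hangs on the rod has its centre 5 mm lower. Behind the collar the rod bends down to its foot
- beaker: bystander: glass beaker, 65 x 75 x 89 mm, standing. Origin: centre of its underside
- cylinder: bystander: slim measuring cylinder on a blue foot, 151 mm high, standing. Origin: centre of its underside

How it is judged:
By the outcome, as a careful person would: the job done as asked, in the order asked, and still so for the second after the job is handed in, with the robot touching nothing.
It also fails if it takes over 61 s, if anything falls off the work surface, if the arm or the gripper's body presses on something with over 40 N, if the wrist force passes 120 N, or if a joint passes its speed limit or range.

## Working session

There is one attempt and no reset: what is moved stays moved. The work goes in short steps, Python scripts to look and compute and a shell command to move; the robot and the scene stay as the last step left them, time stands still between calls to the robot, and variables do not carry over. Pictures are saved under pics/ and viewed, and the job is handed in when it is done.

```bash
ls; mkdir -p pics
python3 - <<'E'
from bench import sensors, viewer, job
import cv2,numpy as np
print(sensors.sense())
for n in("side","top"):
    s=viewer.snapshot(n); cv2.imwrite(f"pics/{n}0.png",s["frame"]); np.savez(f"{n}0.npz",**s)
    print(n,s["fx"],s["fy"],s["cx"],s["cy"],np.round(s["view"],3).tolist())
E
```

```text
pics
{'time': 0.0, 'joint_pos': array([ 5.83044166e+01,  7.51482779e+00,  8.53307382e+01, -1.07183045e-03,
        8.72618400e+01, -4.89314411e+00]), 'qd': array([ 0.05684113, -0.0672323 , -0.13969553, -0.09577755, -0.06521676,
       -0.02546247]), 'joint_efforts': array([-6.51363480e-04, -5.69388306e+01, -5.00546980e+01, -3.85488011e-04,
        1.45960724e-02,  2.76346208e-05]), 'tool_pos': array([270.23972809, 535.06632387, 230.2333787 ]), 'tcp_rot': array([-1.79892894e+02, -8.09487803e-03,  1.53197605e+02]), 'ft_force': array([ 0.62573077,  0.34410563, -0.28043772]), 'wrist_torque': array([-0.00472094, -0.02591051, -0.07006892]), 'finger_gap': 85.7072098526728}
side 477.77638867415243 477.77638867415243 257.51181894175465 189.26182909945055 [[0.975, -0.221, 0.022, -570.726], [-0.113, -0.579, -0.807, 163.783], [0.191, 0.785, -0.59, 1529.069], [0.0, 0.0, 0.0, 1.0]]
top 349.04090398083906 349.04090398083906 256.44746657804427 187.6798289757582 [[0.023, -1.0, -0.008, -31.067], [-0.983, -0.021, -0.184, 564.913], [0.184, 0.012, -0.983, 1156.755], [0.0, 0.0, 0.0, 1.0]]
```

View pics/side0.png

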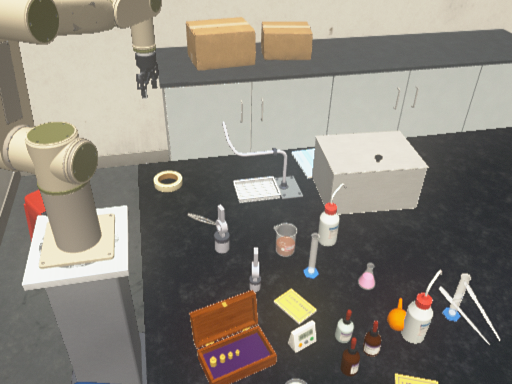

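View pics/top0.png

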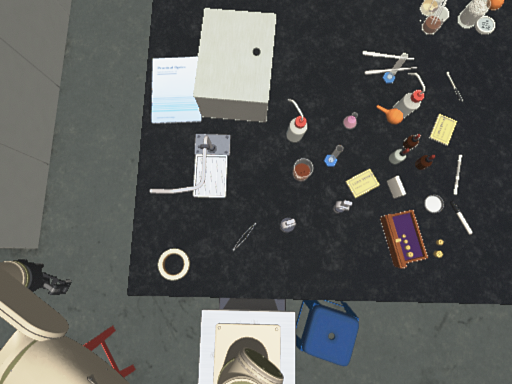

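Side view: large canister at about (221,235), small canister at about (255,270), rail from its tip (223,124) to its foot (290,188). Top view: large canister at about (288,225), rail tip at (150,190). I'll zoom in next.

Run:
```python
import cv2,numpy as np
s=np.load("side0.npz")["frame"];t=np.load("top0.npz")["frame"]
def z(im,x0,y0,x1,y1,k,n): cv2.imwrite(n,cv2.resize(im[y0:y1,x0:x1],None,fx=k,fy=k,interpolation=cv2.INTER_CUBIC))
z(s,205,110,315,210,7,"pics/s_rail.png")
z(s,180,195,280,300,5,"pics/s_can.png")
z(t,140,125,240,205,7,"pics/t_rail.png")
z(t,260,190,360,250,8,"pics/t_can.png")
```

```text
(no output)
```

View pics/s_rail.png

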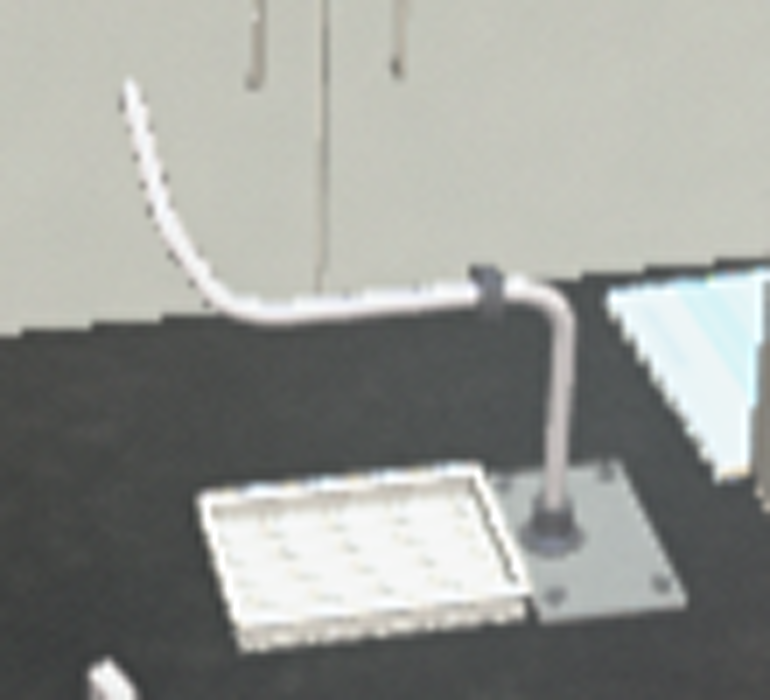

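View pics/s_can.png

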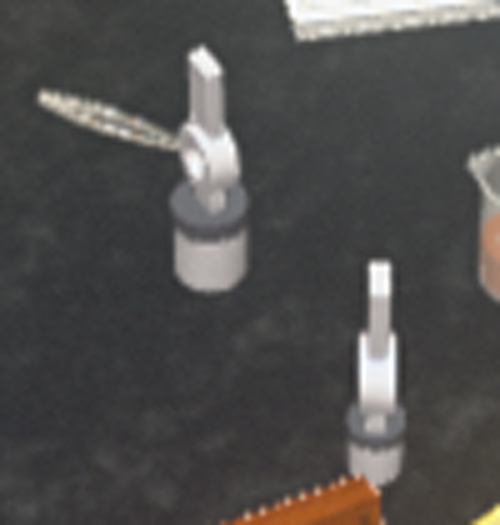

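View pics/t_rail.png

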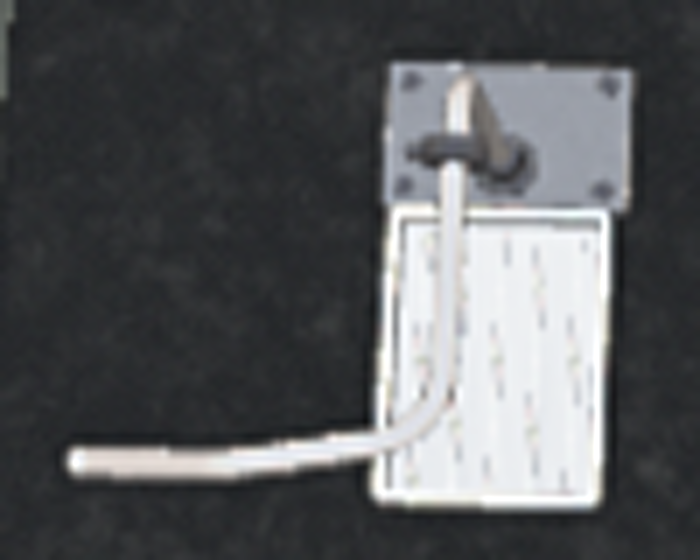

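View pics/t_can.png

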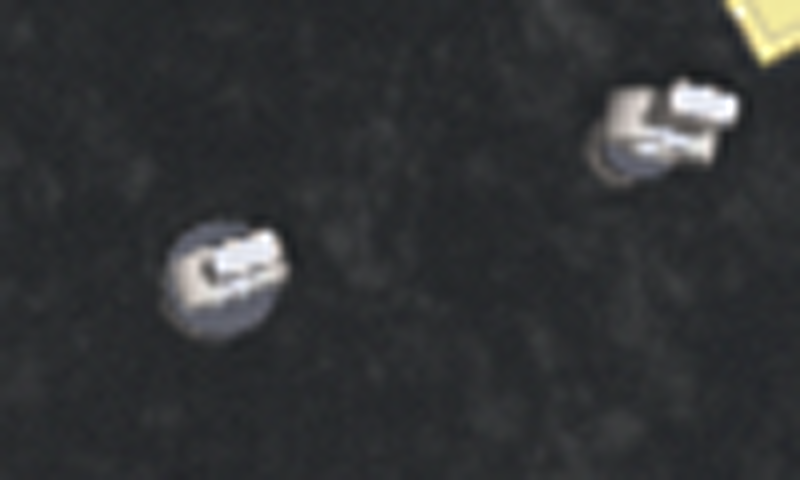

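```bash
cat > h.py <<'E'
import numpy as np, cv2
def load(n): return dict(np.load(n))
def C(u,v,x0,y0,k): return np.array([(u+.5)/k-.5+x0,(v+.5)/k-.5+y0])
def ray(s,p):
    R=s["view"][:3,:3];t=s["view"][:3,3]
    d=R.T@np.array([(p[0]-s["cx"])/s["fx"],(p[1]-s["cy"])/s["fy"],1.]); return -R.T@t,d
def plane(s,p,z):
    c,d=ray(s,p); return c+d*(z-c[2])/d[2]
def tri(s,p,t,q):
    a,d=ray(s,p);b,e=ray(t,q)
    k=np.linalg.lstsq(np.c_[d,-e],b-a,rcond=None)[0]
    P,Q=a+d*k[0],b+e*k[1]; return (P+Q)/2,np.linalg.norm(P-Q)
def proj(s,P):
    q=s["view"][:3,:3]@P+s["view"][:3,3]; return np.array([s["fx"]*q[0]/q[2]+s["cx"],s["fy"]*q[1]/q[2]+s["cy"]])
E
python3 - <<'E'
from h import *
np.set_printoptions(precision=1,suppress=True)
s=load("side0.npz");t=load("top0.npz")
T=lambda u,v:C(u,v,140,125,7)
S=lambda u,v:C(u,v,205,110,7)
print("tip tri",tri(s,S(128,83),t,T(68,462)), plane(s,S(128,83),216),plane(t,T(68,462),216))
print("collar tri",tri(s,S(476,293),t,T(453,168)), plane(s,S(476,293),165),plane(t,T(453,168),168))
a=plane(t,T(454,180),165);b=plane(t,T(444,360),165);d=a-b;print("last run top",a,b,np.degrees(np.arctan2(d[1],d[0])))
a=plane(s,S(465,293),165);b=plane(s,S(300,307),165);d=a-b;print("last run side",a,b,np.degrees(np.arctan2(d[1],d[0])))
for c in[(392,208),(612,208),(376,496),(602,503)]:print("tray",plane(t,T(*c),18))
for c in[(200,497),(480,466),(527,595),(242,628)]:print("trayS",plane(s,S(*c),18))
c=[plane(t,T(250,462),165),plane(t,T(370,440),165)];d=c[1]-c[0];print("front",c,np.degrees(np.arctan2(d[1],d[0])))
# canister
T=lambda u,v:C(u,v,260,190,8)
S=lambda u,v:C(u,v,180,195,5)
print("tabtop tri",tri(s,S(206,55),t,T(247,250)),plane(s,S(206,55),167),plane(t,T(247,250),167))
for c in[(213,250),(275,230),(283,252),(222,274)]:print("tab",plane(t,T(*c),167))
for c in[(190,47),(204,44),(221,63),(206,70)]:print("tabS",plane(s,S(*c),167))
print("cap",plane(t,T(222,281),58))
print("small tab",plane(t,T(703,103),149))
z=t["z_map"]; print(z[224,290],z[188,160])
E
```

```text
tip tri (array([518.8, 297.9, 220.9]), np.float64(0.7741212315543285)) [520.6 307.1 216. ] [519.2 299.5 216. ]
collar tri (array([669.1, 149.9, 165.7]), np.float64(1.6993124541311917)) [670.3 151.3 165. ] [667.5 149.6 168. ]
last run top [662.7 149.3 165. ] [578.3 149.6 165. ] -0.19952725495358037
last run side [664.9 152.3 165. ] [580.8 154.8 165. ] -1.6830717786284461
tray [690.7 205.7  18. ]
tray [693.   91.4  18. ]
tray [539.1 205.5  18. ]
tray [538.   90.6  18. ]
trayS [538.9 208.4  18. ]
trayS [693.2 208.2  18. ]
trayS [688.   90.2  18. ]
trayS [538.9  91.   18. ]
front [array([529.8, 234.3, 165. ]), array([540.9, 181. , 165. ])] -78.1677157079303
tabtop tri (array([ 441.8, -126.4,  171.8]), np.float64(0.7604757092311774)) [ 442.3 -120.4  167. ] [ 442.6 -126.8  167. ]
tab [ 442.4 -113.8  167. ]
tab [ 450.6 -137.6  167. ]
tab [ 442.2 -140.6  167. ]
tab [ 433.2 -117.3  167. ]
tabS [ 434.2 -110.9  167. ]
tabS [ 442.8 -109.6  167. ]
tabS [ 449.8 -129.7  167. ]
tabS [ 440.  -134.5  167. ]
cap [ 439.4 -125.9   58. ]
small tab [ 506.1 -307.6  149. ]
1114.0958 1265.9731
```

Rail yaw is about 0°, seat about (658,150), tip about (519,297,216). The large canister is at (441,-126) with its eye axis at a yaw of about 20°.

The rows can't tilt the tool. So I'll pinch the tab across its 26 mm width, which lets the canister pivot in the fingers, and tip it on its bottom edge to get the tilt needed for threading.

```bash
python3 -m pendant '[7,-27,0,-0.097,85, 7,-27,0,-0.097,85, 7,-27,0,-0.097,85, 7,-27,0,-0.097,85, 7,-27,0,-0.097,85, 7,-27,0,-0.097,85, 7,-27,0,-0.097,85, 7,-27,0,-0.097,85, 7,-27,0,-0.097,85, 7,-27,0,-0.097,85, 7,-27,0,-0.097,85, 7,-27,0,-0.097,85]' 20
```

```text
time: 1.1
tool_pos: [350.1, 199.0, 222.2]
tcp_rot: [-179.3, 0.1, 84.0]
ft_force: [1.2, -0.1, 0.6]
finger_gap: 85.1
```

```bash
python3 -m pendant '[8,-28,1,-0.097,85, 8,-28,1,-0.097,85, 8,-28,1,-0.097,85, 8,-28,1,-0.097,85, 8,-28,1,-0.097,85, 8,-28,1,-0.097,85, 8,-28,1,-0.097,85, 8,-28,1,-0.097,85, 8,-28,1,-0.097,85, 8,-28,1,-0.097,85, 8,-28,1,-0.097,85, 0,0,0,0,85]' 20
```

```text
time: 2.1
tool_pos: [436.6, -129.3, 230.0]
tcp_rot: [-179.2, 0.2, 19.2]
ft_force: [1.6, -0.3, -0.2]
finger_gap: 85.0
```

```bash
python3 -m pendant '[0,0,0,0,85]' 20
python3 - <<'E'
from bench import viewer
import cv2,numpy as np
for n in("side",):
    s=viewer.snapshot(n); np.savez(f"{n}1.npz",**s)
    cv2.imwrite("pics/s1.png",cv2.resize(s["frame"][100:300,130:330],None,fx=3,fy=3,interpolation=cv2.INTER_CUBIC))
E
```

```text
time: 2.18
tool_pos: [436.2, -130.3, 229.4]
tcp_rot: [-179.2, 0.3, 19.0]
ft_force: [-0.2, 0.6, 0.4]
finger_gap: 85.1
```

View pics/s1.png

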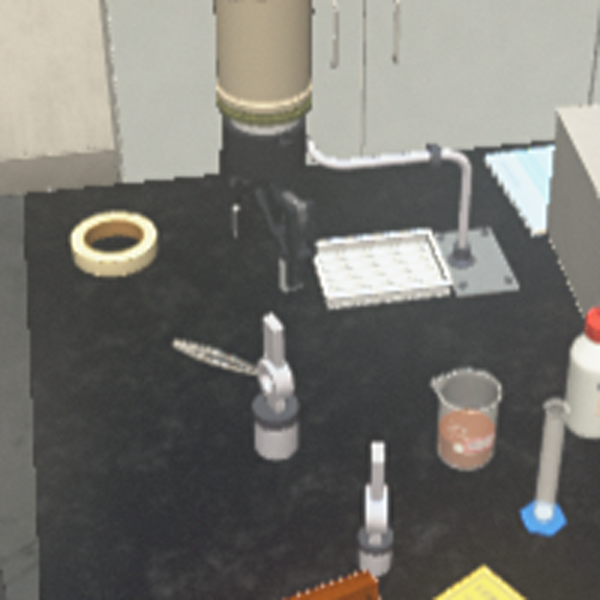

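The open fingers at px (235,220) and (290,275) straddle the tab (272,335) along its wide direction. Next I descend.

```bash
python3 -m pendant '[2,2,-12,0,85, 2,2,-12,0,85, 1,1,-12,0,85, 0,0,-12,0,85, 0,0,-12,0,85, 0,0,-12,0,85, 0,0,-12,0,85, 0,0,-8,0,85, 0,0,-6,0,85, 0,0,0,0,85]' 20
```

```text
time: 3.07
tool_pos: [437.6, -112.0, 116.3]
tcp_rot: [-178.8, 0.5, 20.3]
ft_force: [0.2, -1.0, 0.4]
finger_gap: 85.2
```

```bash
python3 -m pendant '[0,0,0,0,85]' 20; python3 -m pendant '[3,-6,5,0,85, 0,-3,4,0,85,0,0,0,0,85]' 20
```

```text
time: 3.15
tool_pos: [437.3, -111.4, 115.7]
tcp_rot: [-178.8, 0.5, 20.3]
ft_force: [0.3, -0.3, 0.1]
finger_gap: 85.2
time: 3.4
tool_pos: [441.3, -120.9, 126.7]
tcp_rot: [-178.8, 0.5, 20.4]
ft_force: [0.6, -0.6, 0.5]
finger_gap: 85.2
```

```bash
python3 -m pendant '[0,-5,0,0,85,0,0,0,0,60,0,0,0,0,40,0,0,0,0,30,0,0,0,0,24,0,0,0,0,20,0,0,0,0,20]' 20;python3 -m pendant '[0,0,0,0,20,0,0,0,0,20]' 20
```

```text
time: 3.98
tool_pos: [443.2, -128.3, 129.7]
tcp_rot: [-179.0, 0.2, 20.3]
ft_force: [0.0, -0.3, 1.5]
finger_gap: 25.8
time: 4.15
tool_pos: [443.2, -128.2, 129.7]
tcp_rot: [-179.1, 0.2, 20.3]
ft_force: [-0.6, 0.5, 0.6]
finger_gap: 25.9
```

```bash
python3 -m pendant '[-10,-3.5,1,0,20, -10,-3.5,1,0,20, -10,-3.5,0,0,20, -10,-3.5,-1,0,20,0,0,0,0,20]' 20
python3 - <<'E'
from bench import viewer,sensors
import cv2,numpy as np
s=viewer.snapshot("side"); 
cv2.imwrite("pics/s2.png",cv2.resize(s["frame"][150:290,150:290],None,fx=4,fy=4,interpolation=cv2.INTER_CUBIC))
print(sensors.sense()["tool_pos"],sensors.sense()["ft_force"])
E
```

```text
time: 4.57
tool_pos: [401.6, -141.5, 129.7]
tcp_rot: [-179.0, 0.3, 20.4]
ft_force: [0.2, 0.5, -1.7]
finger_gap: 25.5
[ 401.87629273 -141.38582303  129.59254263] [-1.13667643  0.14634422  1.33741431]
```

View pics/s2.png

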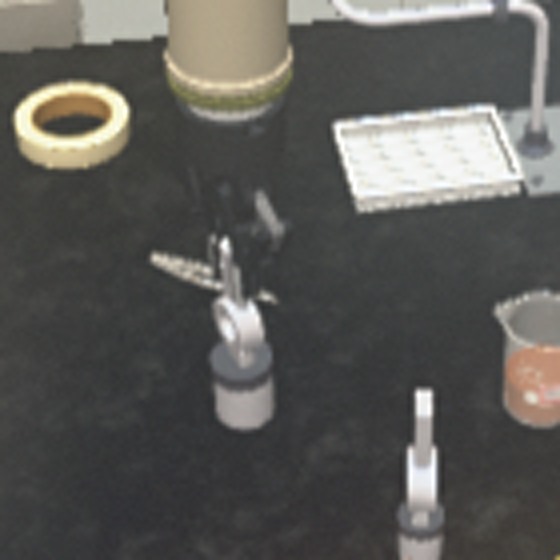

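The canister is tipping about its bottom edge, with the tab leaning left at (235,275), so the pivot works. I'll keep going.

```bash
python3 -m pendant '[-10,-3.5,-2,0,20, -10,-3.5,-2,0,20, -10,-3.5,-3,0,20, -10,-3.5,-4,0,20, -4,-1.5,-2,0,20,0,0,0,0,20]' 20; python3 -m pendant '[0,0,0,0,15,0,0,0,0,15]' 90
python3 - <<'E'
from bench import viewer,sensors
import cv2,numpy as np
s=viewer.snapshot("side"); 
cv2.imwrite("pics/s3.png",cv2.resize(s["frame"][150:290,150:290],None,fx=4,fy=4,interpolation=cv2.INTER_CUBIC))
print(sensors.sense()["tool_pos"],sensors.sense()["ft_force"])
E
```

```text
time: 5.12
tool_pos: [364.2, -156.9, 125.8]
tcp_rot: [-179.3, -0.7, 20.5]
ft_force: [-0.1, -0.1, -1.9]
finger_gap: 25.4
time: 5.28
tool_pos: [364.2, -156.9, 125.8]
tcp_rot: [-179.3, -0.7, 20.5]
ft_force: [-0.9, 1.2, 1.7]
finger_gap: 24.5
[ 364.23668957 -156.91933501  125.82164313] [-1.02895187  0.71440108  1.18990233]
```

View pics/s3.png

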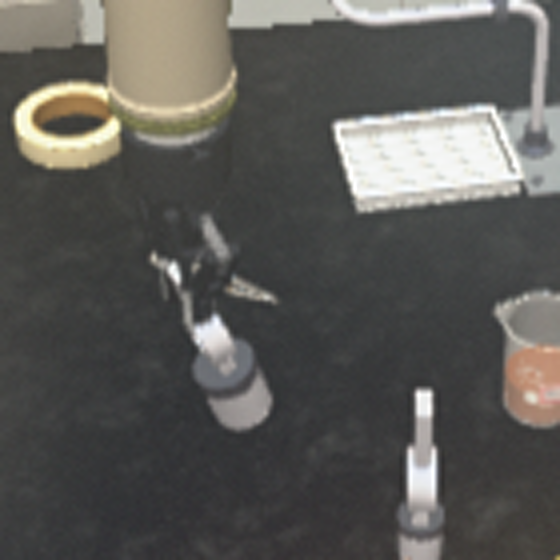

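It is tilted about 30° and gripped at 90 N. Now I lift.

```bash
python3 -m pendant '[1,0,6,0,15, 1,0,12,0,15, 1,0,14,0,15, 1,0,15,0,15, 1,0,15,0,15, 1,0,15,0,15, 1,0,15,0,15, 1,0,15,0,15, 1,0,15,0,15, 1,0,15,0,15,1,0,12,0,15,0,0,6,0,15]' 90
python3 - <<'E'
from bench import viewer,sensors
import cv2,numpy as np
s=viewer.snapshot("side"); 
cv2.imwrite("pics/s4.png",cv2.resize(s["frame"][80:260,130:290],None,fx=3.3,fy=3.3,interpolation=cv2.INTER_CUBIC))
print(sensors.sense()["tool_pos"],sensors.sense()["ft_force"])
E
```

```text
time: 6.33
tool_pos: [373.0, -153.7, 290.9]
tcp_rot: [-178.9, -0.2, 20.6]
ft_force: [-0.4, -0.5, -3.7]
finger_gap: 24.8
[ 373.285072   -153.95975567  291.82229909] [ 0.48486827 -0.10813548 -0.63301985]
```

View pics/s4.png

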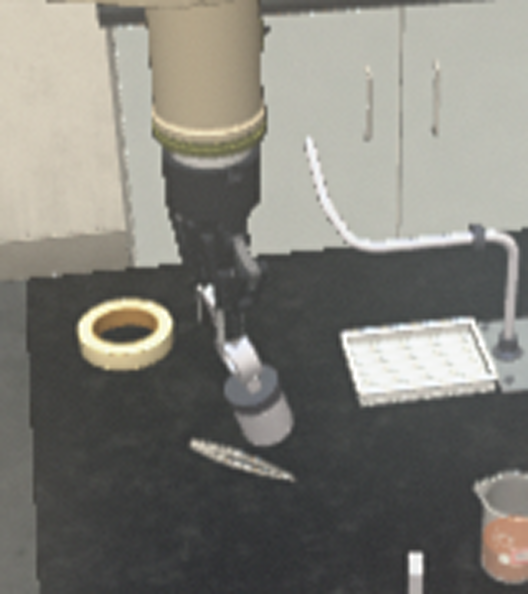

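```bash
python3 -m pendant '[2,15,1,0.03,15, 2,25,1,0.075,15, 2,30,1,0.08,15, 2,30,1,0.08,15, 2,30,1,0.08,15, 2,30,1,0.08,15, 2,30,1,0.08,15, 2,30,1,0.08,15, 2,30,1,0.08,15, 2,30,1,0.08,15, 2,30,1,0.08,15, 2,30,1,0.08,15]' 90
```

```text
time: 7.38
tool_pos: [392.1, 196.1, 299.8]
tcp_rot: [-178.8, 0.1, 74.2]
ft_force: [0.3, -0.1, -3.7]
finger_gap: 24.9
```

```bash
python3 -m pendant '[0,28,1,0.08,15, 0,28,1,0.08,15, 0,28,1,0.08,15, 0,28,1,0.08,15, 0,24,1,0.07,15, 0,14,1,0.05,15, 0,6,0,0.0,15, 0,0,0,0,15]' 90;python3 -m pendant '[0,0,0,0,15]' 90
python3 - <<'E'
from bench import viewer,sensors
import cv2,numpy as np
for n in("side","top"):
    s=viewer.snapshot(n); np.savez(f"{n}5.npz",**s)
    cv2.imwrite(f"pics/{n}5.png",s["frame"])
print(sensors.sense()["tool_pos"],sensors.sense()["ft_force"])
E
```

```text
time: 8.05
tool_pos: [386.6, 365.2, 299.1]
tcp_rot: [-178.2, 0.4, 101.4]
ft_force: [0.1, -0.7, -4.5]
finger_gap: 24.9
time: 8.13
tool_pos: [386.4, 364.8, 298.4]
tcp_rot: [-178.1, 0.5, 101.3]
ft_force: [0.6, -0.7, -3.4]
finger_gap: 24.9
[386.59878136 364.25100737 298.58936618] [ 0.39877202 -1.0076117  -2.7065621 ]
```

View pics/side5.png

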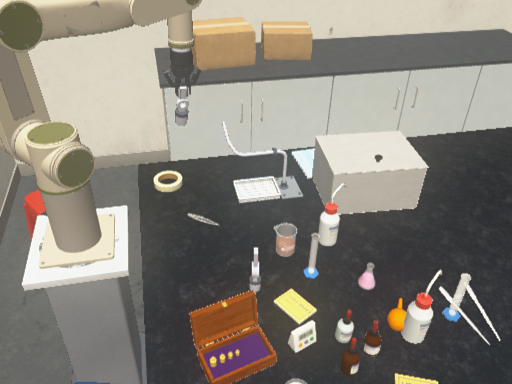

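View pics/top5.png

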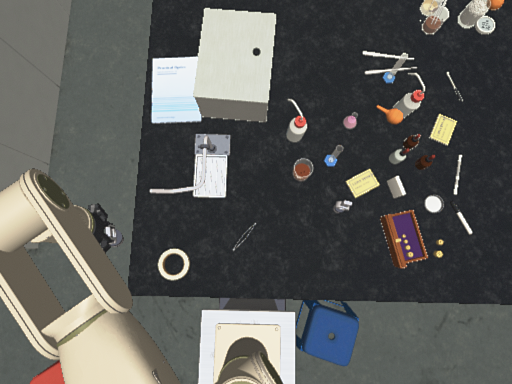

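Run:
```python
from h import *
s=load("side5.npz")["frame"];t=load("top5.npz")["frame"]
a=cv2.resize(s[55:155,140:240],None,fx=4,fy=4,interpolation=cv2.INTER_CUBIC)
b=cv2.resize(t[180:280,50:150],None,fx=4,fy=4,interpolation=cv2.INTER_CUBIC)
cv2.imwrite("pics/z5.png",np.hstack([a,b]))
```

```text
(no output)
```

View pics/z5.png

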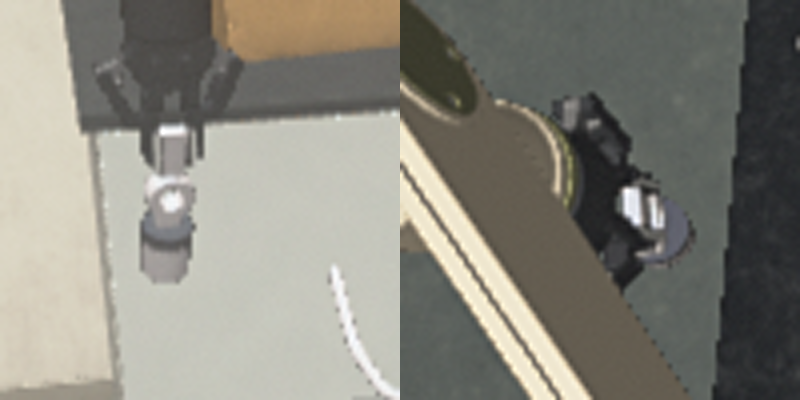

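Run:
```python
from h import *
np.set_printoptions(precision=1,suppress=True)
s=load("side5.npz");t=load("top5.npz")
def depthpt(s,p):
    z=s["z_map"][int(round(p[1])),int(round(p[0]))]; c,d=ray(s,p); return c+d*z
for n,u in dict(tabtop=(172,131),tabmid=(174,150),capfront=(166,240),canfront=(165,265)).items():
    print(n,depthpt(s,C(*u,140,55,4)))
for n,u in dict(tabtop=(632,205),ring=(655,245),cap=(680,235),tab2=(650,212)).items():
    print(n,depthpt(t,C(u[0]-400,u[1],50,180,4)))
```

```text
tabtop [387.7 352.7 339.2]
tabmid [388.8 361.5 317.2]
capfront [375.8 367.9 226.1]
canfront [373.3 373.1 197.9]
tabtop [390.6 359.9 336.6]
ring [366.  353.  311.1]
cap [375.6 370.4 227.5]
tab2 [388.1 363.3 299.7]
```

```bash
cat >> h.py <<'E'
def depthpt(s,p):
    z=s["z_map"][int(round(p[1])),int(round(p[0]))]; c,d=ray(s,p); return c+d*z
E
python3 - <<'E'
from h import *
np.set_printoptions(precision=1,suppress=True)
s=load("side5.npz")
for v in range(84,127):
    print(v,[np.round(depthpt(s,(u,v))).astype(int).tolist() for u in (181,183)])
E
```

```text
84 [[435, 1165, -4], [445, 1158, -1]]
85 [[435, 1173, -13], [444, 1155, -6]]
86 [[434, 1160, -13], [444, 1163, -15]]
87 [[383, 363, 336], [389, 353, 340]]
88 [[382, 354, 337], [389, 358, 334]]
89 [[382, 357, 332], [388, 351, 334]]
90 [[382, 357, 328], [389, 357, 327]]
91 [[381, 355, 325], [388, 357, 323]]
92 [[381, 356, 321], [388, 362, 318]]
93 [[381, 359, 316], [388, 355, 317]]
94 [[381, 363, 310], [388, 366, 308]]
95 [[381, 362, 306], [388, 362, 306]]
96 [[380, 361, 303], [388, 368, 299]]
97 [[380, 362, 299], [387, 367, 296]]
98 [[380, 366, 293], [387, 363, 294]]
99 [[380, 365, 290], [387, 363, 290]]
100 [[379, 366, 285], [386, 359, 288]]
101 [[379, 363, 283], [386, 367, 280]]
102 [[379, 362, 280], [386, 371, 274]]
103 [[429, 1203, -132], [387, 388, 262]]
104 [[380, 392, 257], [387, 383, 261]]
105 [[379, 387, 255], [386, 376, 260]]
106 [[378, 373, 258], [386, 378, 255]]
107 [[378, 370, 256], [385, 378, 251]]
108 [[378, 373, 250], [385, 377, 248]]
109 [[377, 365, 250], [385, 376, 244]]
110 [[377, 379, 239], [385, 388, 234]]
111 [[377, 372, 239], [384, 379, 234]]
112 [[377, 379, 231], [384, 378, 231]]
113 [[376, 378, 228], [383, 372, 230]]
114 [[375, 367, 229], [383, 375, 225]]
115 [[375, 367, 225], [382, 363, 227]]
116 [[375, 373, 218], [382, 368, 220]]
117 [[374, 363, 219], [382, 370, 215]]
118 [[375, 377, 208], [382, 366, 213]]
119 [[374, 370, 207], [382, 374, 204]]
120 [[374, 374, 201], [382, 377, 199]]
121 [[374, 373, 198], [381, 376, 195]]
122 [[374, 381, 189], [381, 378, 190]]
123 [[374, 380, 185], [381, 380, 185]]
124 [[373, 379, 182], [380, 374, 184]]
125 [[373, 382, 176], [380, 378, 177]]
126 [[418, 1195, -269], [429, 1190, -268]]
```

Only about 15° of tilt is left, because it slipped during the transfer. I'll tip it again on bare bench close to the rail, go further this time, and carry it more gently at 120 N.

```bash
python3 -m pendant '[5,-8,0,0,15, 10,-15,-4,0,15, 10,-15,-8,0,15, 9,-15,-12,0,15, 6,-12,-15,0,15, 3,-8,-15,0,15, 0,0,-15,0,15, 0,0,-15,0,15, 0,0,-15,0,15, 0,0,-12,0,15, 0,0,-8,0,15, 0,0,-4,0,15]' 100
```

```text
time: 9.23
tool_pos: [438.1, 270.6, 176.2]
tcp_rot: [-178.9, 0.5, 99.9]
ft_force: [-0.0, -0.2, -2.6]
finger_gap: 24.4
```

```bash
python3 -m pendant '[0,0,0,0,15]' 100
```

```text
time: 9.32
tool_pos: [437.7, 269.9, 175.3]
tcp_rot: [-178.8, 0.6, 99.8]
ft_force: [-0.3, 0.0, -2.7]
finger_gap: 24.8
```

```bash
python3 -m pendant '[0,2,-9,0,15,0,2,-9,0,15,0,0,-9,0,15,0,0,-7,0,15,0,0,-4,0,15,0,0,0,0,15]' 100;python3 -m pendant '[0,0,-3,0,15,0,0,-1,0,15]' 100
```

```text
time: 9.82
tool_pos: [438.9, 275.2, 135.8]
tcp_rot: [-179.0, 0.5, 99.9]
ft_force: [-0.5, 0.0, -3.2]
finger_gap: 24.7
time: 9.98
tool_pos: [438.8, 275.4, 131.3]
tcp_rot: [-179.0, 0.5, 99.9]
ft_force: [-0.3, -0.8, -3.0]
finger_gap: 24.7
```

```bash
python3 -m pendant '[0,0,-2,0,15,0,0,-2,0,15]' 60;python3 -m pendant '[0,0,0,0,25,0,0,0,0,20]' 20
python3 - <<'E'
from bench import viewer
from h import *
s=viewer.snapshot("side"); np.savez("side6.npz",**s)
cv2.imwrite("pics/s6.png",cv2.resize(s["frame"][90:210,130:290],None,fx=4,fy=4,interpolation=cv2.INTER_CUBIC))
E
```

```text
time: 10.15
tool_pos: [439.2, 275.6, 127.7]
tcp_rot: [-179.0, 0.5, 99.9]
ft_force: [0.3, 0.9, -2.8]
finger_gap: 24.8
time: 10.32
tool_pos: [439.3, 275.6, 127.6]
tcp_rot: [-179.0, 0.5, 99.9]
ft_force: [-0.1, 0.2, -3.0]
finger_gap: 25.2
```

View pics/s6.png

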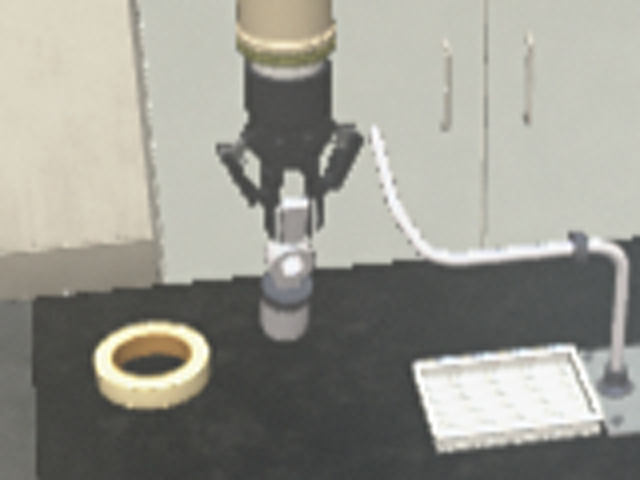

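The canister hangs at (287,300) and isn't on the bench yet (Fz is still its weight, -3 N). I'll lower further.

```bash
python3 -m pendant '[0,0,-3,0,20,0,0,-2,0,20]' 20;python3 -m pendant '[0,0,-2,0,20,0,0,-2,0,20]' 20
```

```text
time: 10.53
tool_pos: [440.6, 276.1, 125.9]
tcp_rot: [-179.2, 0.5, 99.9]
ft_force: [-8.3, -5.2, 20.0]
finger_gap: 25.4
time: 10.7
tool_pos: [440.6, 276.2, 126.0]
tcp_rot: [-179.2, 0.5, 99.9]
ft_force: [-7.8, -3.9, 14.0]
finger_gap: 24.8
```

```bash
python3 -m pendant '[0,0,2,0,20, 1,-6,0,0,20, 1,-6,0,0,20, 1,-6,-1,0,20, 1,-6,-1.5,0,20,1,-6,-2,0,20,1,-6,-2,0,20,0,0,0,0,20]' 20;python3 - <<'E'
from bench import viewer
from h import *
s=viewer.snapshot("side"); np.savez("side7.npz",**s)
cv2.imwrite("pics/s7.png",cv2.resize(s["frame"][90:210,130:290],None,fx=4,fy=4,interpolation=cv2.INTER_CUBIC))
E
```

```text
time: 11.37
tool_pos: [448.3, 238.2, 124.2]
tcp_rot: [-179.4, 0.2, 99.9]
ft_force: [-0.8, 2.3, -1.8]
finger_gap: 25.2
```

View pics/s7.png

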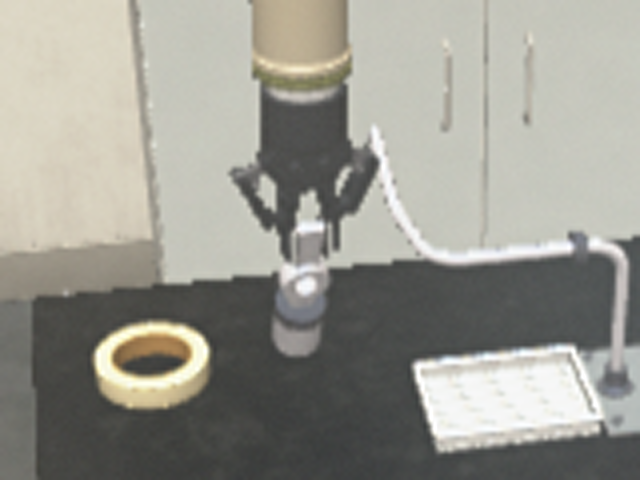

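The base slid part of the way instead of pivoting. I'll press down a bit more, since the vertical edge reaction also turns the canister the right way.

```bash
python3 -m pendant '[0,0,-4,0,20, 0.5,-3,-3,0,20, 0.5,-3,-3,0,20, 0.5,-4,-3,0,20]' 20;python3 -m pendant '[0.5,-3,-3,0,20, 0.5,-3,-3,0,20, 0.5,-3,-3,0,20, 0,0,0,0,20]' 20;python3 - <<'E'
from bench import viewer
from h import *
s=viewer.snapshot("side"); np.savez("side8.npz",**s)
cv2.imwrite("pics/s8.png",cv2.resize(s["frame"][90:210,130:290],None,fx=4,fy=4,interpolation=cv2.INTER_CUBIC))
E
```

```text
time: 11.75
tool_pos: [453.4, 228.6, 120.9]
tcp_rot: [-179.9, 0.1, 99.9]
ft_force: [-6.4, -0.7, 15.9]
finger_gap: 25.0
time: 12.08
tool_pos: [456.0, 219.1, 117.9]
tcp_rot: [180.0, -0.0, 100.0]
ft_force: [-0.4, 0.9, -0.4]
finger_gap: 25.3
```

View pics/s8.png

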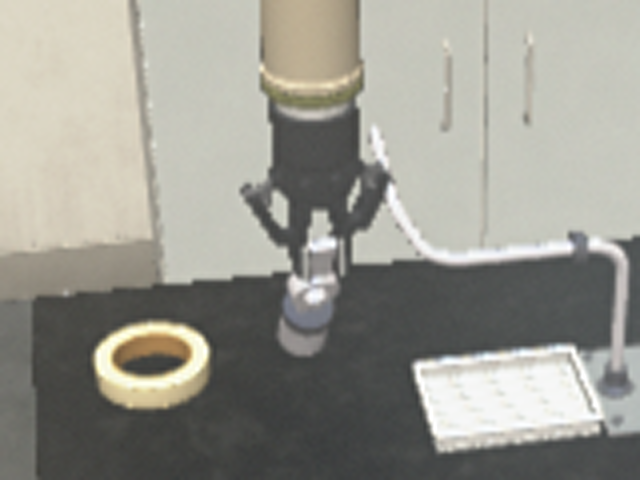

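Run:
```python
from h import *
np.set_printoptions(precision=1,suppress=True)
for f in("side6.npz","side7.npz","side8.npz"):
    s=load(f); print(f)
    x0={"side6.npz":202,"side7.npz":205,"side8.npz":207}[f]
    for v in range(128,182,2):
        print(v,[np.round(depthpt(s,(u,v))).astype(int).tolist() for u in (x0,x0+2,x0+4)])
```

```text
side6.npz
128 [[439, 265, 220], [446, 260, 222], [453, 259, 222]]
130 [[439, 268, 210], [446, 264, 211], [452, 259, 214]]
132 [[438, 263, 205], [446, 274, 198], [454, 275, 197]]
134 [[536, 1210, -341], [545, 1182, -327], [454, 281, 185]]
136 [[533, 1182, -339], [546, 1199, -350], [454, 286, 174]]
138 [[533, 1190, -357], [546, 1204, -366], [454, 283, 167]]
140 [[437, 267, 170], [445, 274, 165], [451, 265, 170]]
142 [[436, 260, 166], [444, 265, 162], [452, 273, 157]]
144 [[436, 268, 153], [444, 274, 148], [451, 274, 148]]
146 [[436, 269, 143], [444, 273, 140], [452, 280, 135]]
148 [[436, 273, 133], [444, 277, 130], [451, 280, 127]]
150 [[436, 272, 125], [444, 279, 120], [451, 280, 118]]
152 [[435, 275, 114], [443, 275, 113], [450, 269, 116]]
154 [[435, 277, 105], [445, 297, 91], [450, 281, 101]]
156 [[436, 293, 86], [443, 289, 88], [450, 284, 90]]
158 [[435, 288, 81], [443, 284, 82], [451, 292, 76]]
160 [[435, 285, 74], [443, 291, 69], [452, 305, 58]]
162 [[435, 290, 61], [443, 296, 57], [450, 291, 59]]
164 [[434, 282, 58], [441, 279, 58], [448, 278, 58]]
166 [[432, 272, 55], [441, 280
[... 2687 characters left out ...]
 140]]
156 [[445, 202, 141], [454, 223, 127], [461, 219, 129]]
158 [[444, 198, 135], [453, 217, 123], [462, 227, 115]]
160 [[445, 209, 120], [454, 225, 109], [462, 233, 103]]
162 [[447, 233, 96], [456, 248, 85], [462, 233, 94]]
164 [[448, 241, 82], [455, 243, 80], [462, 236, 83]]
166 [[447, 238, 75], [455, 242, 72], [464, 256, 62]]
168 [[448, 247, 61], [456, 252, 56], [464, 254, 54]]
170 [[447, 246, 52], [455, 251, 48], [462, 245, 51]]
172 [[446, 236, 51], [454, 243, 44], [463, 256, 35]]
174 [[447, 253, 30], [455, 256, 27], [465, 271, 16]]
176 [[447, 252, 21], [456, 262, 13], [466, 285, -3]]
178 [[448, 266, 3], [455, 262, 4], [464, 268, -1]]
180 [[446, 248, 6], [454, 257, -2], [461, 252, 1]]
```

By depth the tilt is now about 25° (tab top front y≈207 z≈160, bottom edge y≈263 z≈0). I'm aiming for about 40°.

```bash
python3 -m pendant '[0,-3,-3,0,20, 0.5,-4,-3,0,20, 0.5,-4,-3,0,20, 0.5,-4,-3.5,0,20]' 20;python3 -m pendant '[0.5,-4,-4,0,20, 0.5,-4,-4,0,20, 0.5,-4,-4,0,20, 0.5,-4,-4,0,20]' 20;python3 -m pendant '[0.5,-4,-4,0,20, 0.5,-3,-4,0,20, 0,0,0,0,20]' 20;python3 - <<'E'
from bench import viewer
from h import *
s=viewer.snapshot("side"); np.savez("side9.npz",**s)
cv2.imwrite("pics/s9.png",cv2.resize(s["frame"][90:210,130:290],None,fx=4,fy=4,interpolation=cv2.INTER_CUBIC))
for v in range(150,184,2):
        print(v,[np.round(depthpt(s,(u,v))).astype(int).tolist() for u in (208,210,212)])
E
```

```text
time: 12.47
tool_pos: [459.4, 203.8, 110.5]
tcp_rot: [179.8, 0.0, 100.0]
ft_force: [-5.6, -4.3, 16.0]
finger_gap: 25.3
time: 12.8
tool_pos: [462.8, 185.3, 98.5]
tcp_rot: [179.7, 0.2, 100.1]
ft_force: [-5.3, -2.9, 9.7]
finger_gap: 24.8
time: 13.05
tool_pos: [464.1, 175.9, 91.2]
tcp_rot: [179.7, 0.3, 100.2]
ft_force: [-3.9, 1.1, 2.3]
finger_gap: 25.2
150 [[445, 165, 188], [451, 157, 192], [458, 156, 192]]
152 [[444, 158, 185], [451, 163, 181], [458, 158, 183]]
154 [[444, 162, 174], [450, 158, 176], [457, 159, 174]]
156 [[445, 170, 161], [450, 155, 170], [587, 1194, -489]]
158 [[443, 158, 161], [450, 159, 159], [487, 401, 4]]
160 [[443, 163, 149], [450, 161, 150], [487, 401, -6]]
162 [[443, 162, 141], [449, 156, 145], [483, 370, 5]]
164 [[443, 164, 132], [450, 165, 131], [457, 165, 130]]
166 [[443, 169, 120], [449, 161, 125], [456, 164, 122]]
168 [[442, 160, 118], [449, 163, 115], [457, 170, 110]]
170 [[442, 165, 107], [448, 161, 108], [460, 196, 84]]
172 [[446, 202, 73], [448, 160, 101], [464, 235, 48]]
174 [[449, 232, 43], [456, 230, 44], [463, 225, 46]]
176 [[448, 226, 39], [455, 223, 40], [469, 277, 2]]
178 [[451, 259, 7], [460, 272, -3], [468, 276, -7]]
180 [[450, 253, 2], [458, 256, -2], [465, 253, 0]]
182 [[448, 240, 2], [456, 244, -2], [463, 238, 1]]
```

View pics/s9.png

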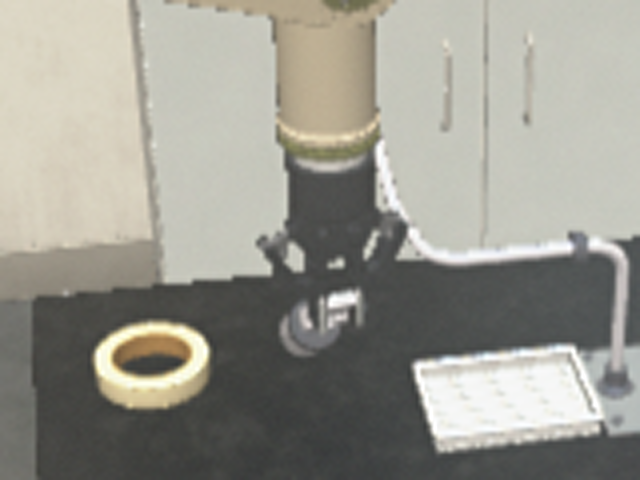

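It is now about 43°, roughly matching the rod's 45°. I'll grip at 120 N and lift slowly, backing away from the rail.

```bash
python3 -m pendant '[0,0,0,0,12,0,0,0,0,12,-1,0,3,0,12,-2,0,6,0,12,-4,0,8,0,12,-5,0,10,0,12,-5,0,10,0,12,-5,0,10,0,12,-5,0,10,0,12,-5,0,10,0,12,-4,0,10,0,12,-3,0,10,0,12]' 120;python3 -m pendant '[0,0,10,0,12,0,0,10,0,12,0,0,10,0,12,0,0,10,0,12,0,0,10,0,12,0,0,10,0,12,0,0,10,0,12,0,0,10,0,12,0,0,10,0,12,0,0,10,0,12,0,0,8,0,12,0,0,4,0,12]' 120;python3 - <<'E'
from bench import viewer
from h import *
s=viewer.snapshot("side"); np.savez("side10.npz",**s)
cv2.imwrite("pics/s10.png",cv2.resize(s["frame"][40:190,130:290],None,fx=4,fy=4,interpolation=cv2.INTER_CUBIC))
E
```

```text
time: 14.1
tool_pos: [418.0, 173.9, 182.1]
tcp_rot: [-180.0, 0.5, 100.2]
ft_force: [0.3, 0.2, -3.3]
finger_gap: 24.1
time: 15.1
tool_pos: [418.4, 173.8, 308.8]
tcp_rot: [179.8, 0.5, 100.2]
ft_force: [-0.6, -0.4, -2.8]
finger_gap: 24.5
```

View pics/s10.png

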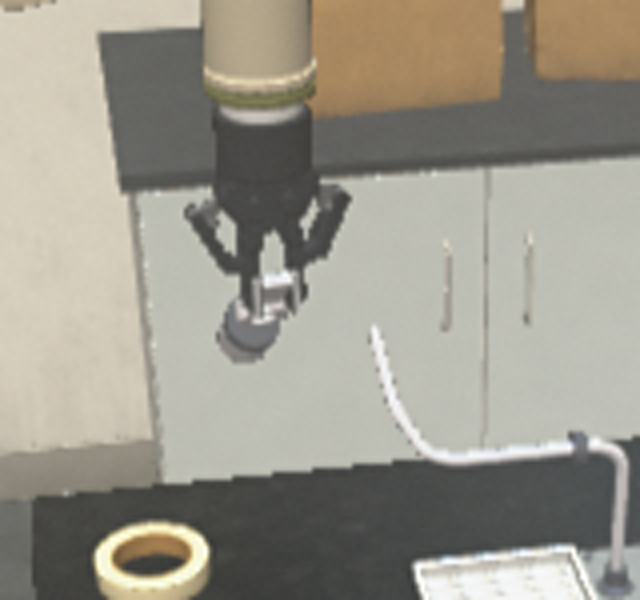

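The tilt held: the can at (245,330) sits well behind the tab. Moving gently into the pre-entry pose.

```bash
python3 -m pendant '[0,3,0,0,12,0,6,0,0,12,0,9,0,0,12,1,11,0,0,12,3,12,0,0,12,5,12,0,0,12,7,12,0,0,12,9,11,0,0,12,10,9,0,0,12,10,6,0,0,12,10,3,0,0,12,10,0,0,0,12]' 120;python3 -m pendant '[8,0,-2,0,12,6,0,-3,0,12,3,0,-3,0,12,0,0,-2,0,12,0,0,0,0,12]' 120;python3 - <<'E'
from bench import viewer,sensors
from h import *
for n in("side","top"):
    s=viewer.snapshot(n); np.savez(f"{n}11.npz",**s)
    o=(140,80,240,160) if n=="side" else (100,150,200,230)
    cv2.imwrite(f"pics/{n}11.png",cv2.resize(s["frame"][o[1]:o[3],o[0]:o[2]],None,fx=7,fy=7,interpolation=cv2.INTER_CUBIC))
print(sensors.sense()["tool_pos"],sensors.sense()["tcp_rot"])
E
```

```text
time: 16.15
tool_pos: [482.5, 284.3, 302.7]
tcp_rot: [-179.7, 0.5, 100.5]
ft_force: [0.6, -0.3, -3.0]
finger_gap: 24.2
time: 16.57
tool_pos: [500.6, 288.1, 287.7]
tcp_rot: [-179.4, 0.5, 100.6]
ft_force: [0.3, 0.6, -2.6]
finger_gap: 24.2
[500.55979816 287.95540271 288.33321458] [-179.46824388    0.50865335  100.63588918]
```

View pics/side11.png

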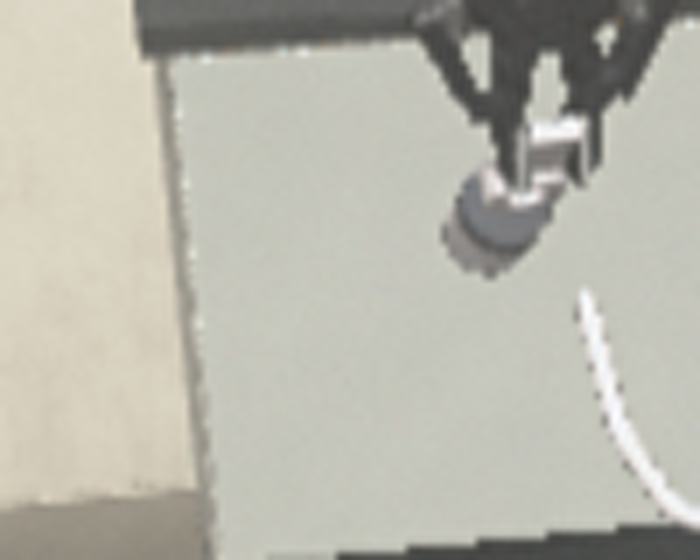

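View pics/top11.png

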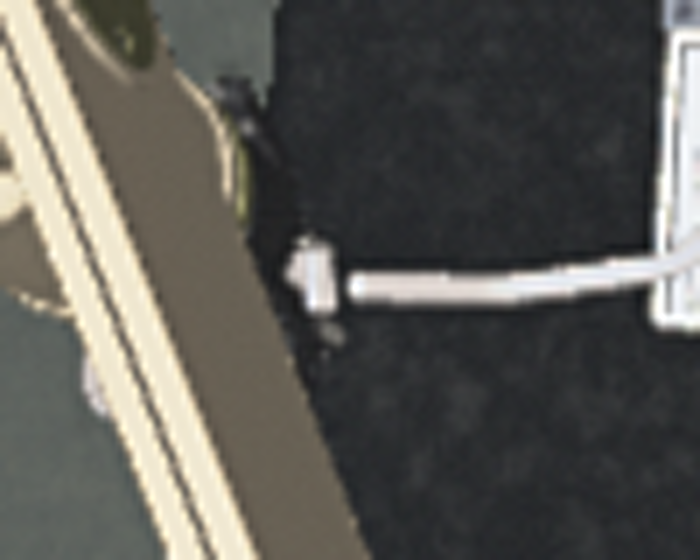

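Run:
```python
from h import *
np.set_printoptions(precision=0,suppress=True)
s=load("side11.npz")
d=np.array([-.184,.983]);e=np.array([.983,.184]);T=np.array([500.5,288])
for v in range(95,121):
    r=[]
    for u in range(202,227,2):
        P=depthpt(s,(u,v))
        if P[1]<500 and P[2]>100: q=P[:2]-T; r.append(f"({q@e:.0f},{q@d:.0f},{P[2]:.0f})")
        else: r.append("-")
    print(v,*r)
```

```text
95 - - (-44,-11,343) (-38,-12,342) (-30,-9,340) (-23,-12,340) (-16,-12,339) - - (14,12,323) (13,-10,333) (21,-10,332) (29,-9,330)
96 - - - (-39,-16,341) (-30,-10,337) (-22,-9,335) (-15,-9,334) - - (14,12,319) (16,-3,326) (21,-10,328) -
97 - - - (-38,-11,335) (-30,-10,332) (-23,-9,331) (-18,-15,333) - - (5,-13,328) (12,-15,328) (22,-7,323) -
98 - - - - (-24,10,319) (-21,-3,324) (-13,-3,323) (-8,-7,324) (-2,-12,325) (6,-11,323) (14,-7,320) (22,-7,319) -
99 - - - - (-26,5,318) (-24,-12,325) (-15,-6,321) (-10,-14,324) (-4,-18,324) (2,-21,325) (12,-14,320) (23,-4,313) -
100 - - - - (-24,11,311) (-21,-4,317) (-16,-9,319) (-11,-17,321) (-3,-14,319) (3,-17,319) (11,-15,317) (22,-4,310) -
101 - - - - - (-22,-7,315) (-16,-11,316) (-9,-9,314) (-3,-15,315) (6,-10,312) (14,-8,309) (22,-5,307) -
102 - - - - - (-23,-9,312) (-18,-16,315) (-8,-7,309) (-0,-5,306) (9,-2,303) (14,-7,305) (23,-2,301) -
103 - - - - (-16,36,287) (-22,-6,307) (-18,-14,310) (-5,3,300) (2,1,300) (12,8,295) (14,-6,301) (24,-0,296) -
104 - - - (-21,44,280) (-19,27,288) (-23,-8,304) (-18,-14,306) (-3,9,293) (7,16,288) (18,27,281
[... 818 characters left out ...]
 (-24,88,228) (-26,57,243) (-19,54,243) (-11,55,241) (-5,52,242) (5,60,236) (13,59,235) - - - - -
113 - (-23,93,221) (-23,69,233) (-20,53,240) (-12,54,238) (-5,53,237) (4,56,234) (9,49,237) - - - - -
114 - (-25,87,220) (-23,69,229) (-20,54,235) (-14,49,237) (-7,45,237) (2,52,232) (10,52,230) - - - - -
115 - (-23,94,212) (-19,81,218) (-18,59,229) (-13,50,232) (-7,47,232) (2,51,228) - - - - - -
116 - (-22,98,206) (-18,84,212) (-13,75,216) (-12,57,224) (-4,56,223) (7,65,217) - - - - - -
117 - - (-19,82,209) (-12,79,209) (-8,69,214) (1,72,210) - - - - - - -
118 - - (-18,87,203) (-12,81,204) (-4,82,202) (3,80,202) - - - - - - -
119 - - - - (-1,90,193) - - - - - - - -
120 - - - - - - - - - - - - -
```

Run:
```python
from h import *
np.set_printoptions(precision=0,suppress=True)
for f in("side11.npz","side0.npz"):
  s=load(f)
  for v in range(121,150,2):
    P=[depthpt(s,(u,v)) for u in range(218,242)]
    P=[p for p in P if p[1]<400 and p[2]>100]
    if P: print(v,len(P),np.mean(P,0))
```

```text
123 4 [459. -92. 427.]
125 4 [519. 286. 213.]
127 3 [520. 277. 209.]
129 3 [522. 273. 203.]
131 3 [522. 269. 197.]
133 3 [524. 263. 192.]
135 4 [525. 257. 187.]
137 3 [526. 254. 180.]
139 4 [527. 247. 176.]
141 3 [527. 238. 173.]
143 3 [528. 224. 172.]
145 4 [532. 214. 170.]
147 4 [533. 199. 170.]
149 4 [537. 185. 170.]
123 3 [518. 290. 219.]
125 4 [519. 284. 214.]
127 3 [520. 277. 209.]
129 3 [524. 281. 199.]
131 3 [521. 264. 200.]
133 3 [525. 266. 190.]
135 4 [526. 263. 183.]
137 3 [527. 257. 179.]
139 4 [526. 246. 177.]
141 3 [527. 236. 174.]
143 3 [529. 227. 171.]
145 4 [532. 215. 169.]
147 4 [533. 200. 169.]
149 4 [537. 184. 171.]
```

Depth gives a tilt of about 46°, the eye at about (493,326,274) and the rod tip axis at about (519,295.5,217). Aligning the eye on the rod's extension.

```bash
python3 -m pendant '[4,0,-2,0,12,6,-2,-4,0,12,6,-3,-5,0,12,5,-3,-6,0,12,2,-3,-6,0,12,0,-2,-6,0,12,0,0,-4,0,12,0,0,0,0,12]' 120;python3 - <<'E'
from bench import viewer,sensors
from h import *
np.set_printoptions(precision=1,suppress=True)
for n in("side","top"):
    s=viewer.snapshot(n); np.savez(f"{n}12.npz",**s)
    o=(170,80,270,160) if n=="side" else (100,150,200,230)
    cv2.imwrite(f"pics/{n}12.png",cv2.resize(s["frame"][o[1]:o[3],o[0]:o[2]],None,fx=7,fy=7,interpolation=cv2.INTER_CUBIC))
T=sensors.sense()["tool_pos"];print(T,sensors.sense()["tcp_rot"])
s=load("side12.npz")
d=np.array([-.184,.983]);e=np.array([.983,.184])
for v in range(105,128):
    r=[]
    for u in range(206,233,2):
        P=depthpt(s,(u,v))
        if P[1]<500 and P[2]>100: q=P[:2]-T[:2]; r.append(f"({q@e:.0f},{q@d:.0f},{P[2]:.0f})")
        else: r.append("-")
    print(v,*r)
E
```

```text
time: 17.33
tool_pos: [526.0, 272.5, 252.7]
tcp_rot: [-179.6, 0.5, 100.6]
ft_force: [0.4, 0.3, -3.3]
finger_gap: 24.4
[526.1 272.8 253.8] [-179.6    0.5  100.6]
105 - - - - (-46,-10,311) (-38,-8,308) (-30,-8,307) (-24,-11,307) (-16,-9,305) - - - (13,-9,299) (20,-10,299)
106 - - - - (-42,-0,302) (-41,-17,309) (-32,-12,305) (-22,-6,301) (-15,-5,299) - - (13,10,287) (16,-3,292) (18,-16,298)
107 - - - - - (-42,-19,306) (-31,-10,300) (-24,-11,300) (-18,-13,299) - - (12,7,285) (12,-13,294) (18,-15,294)
108 - - - - - (-40,-15,300) - (-26,-14,297) (-16,-6,292) (-10,-11,293) (-3,-13,293) (5,-10,290) (12,-11,289) (21,-8,286)
109 - - - - - - - (-22,-4,288) (-17,-9,290) (-10,-12,290) (-5,-17,291) (4,-15,289) (10,-17,289) (22,-5,281)
110 - - - - - - - (-25,-12,289) (-16,-7,285) (-9,-8,284) (-6,-19,289) (1,-22,289) (7,-25,289) (22,-4,277)
111 - - - - - - - (-22,-3,280) (-17,-8,282) (-13,-19,286) (-5,-17,283) (5,-10,279) (14,-6,275) (20,-9,275)
112 - - - - - - - (-24,-8,279) (-18,-13,280) (-10,-10,277) (-5,-17,280) (6,-7,273) (13,-9,273) (24,1,266)
113 - - - - - - (-17,34,254) (-24,-7,275) (-17,-8,
[... 913 characters left out ...]
(-25,59,211) (-18,56,211) (-8,62,206) (-2,58,206) (3,49,210) (10,47,210) - - - -
122 - - - (-23,90,191) (-20,74,198) (-19,55,207) (-9,62,202) (-3,55,204) (4,54,203) (-0,20,221) - - - -
123 - - - (-26,81,191) (-23,66,199) (-19,54,204) (-13,50,205) (-6,48,204) (-7,22,217) (-517,-1434,1046) - - - -
124 - - - (-23,90,182) (-21,73,191) (-20,51,201) (-11,55,198) (-6,47,200) (-8,21,214) (-2,14,217) - - - -
125 (-517,-1434,1046) - - (-23,90,178) (-19,77,184) (-14,70,186) (-11,56,193) (-7,45,197) (-7,22,209) (-2,15,212) - - - -
126 - - - (-23,90,174) (-20,75,181) (-14,69,183) (-9,61,186) (-1,64,183) - (-5,7,213) - - - -
127 - - - - (-16,89,169) (-12,77,174) (-6,70,177) (2,70,175) - (-6,5,209) - - - -
```

View pics/side12.png

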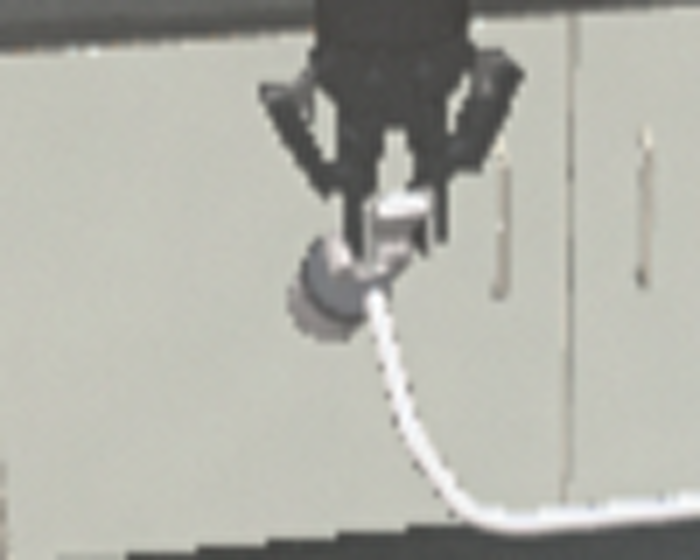

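View pics/top12.png

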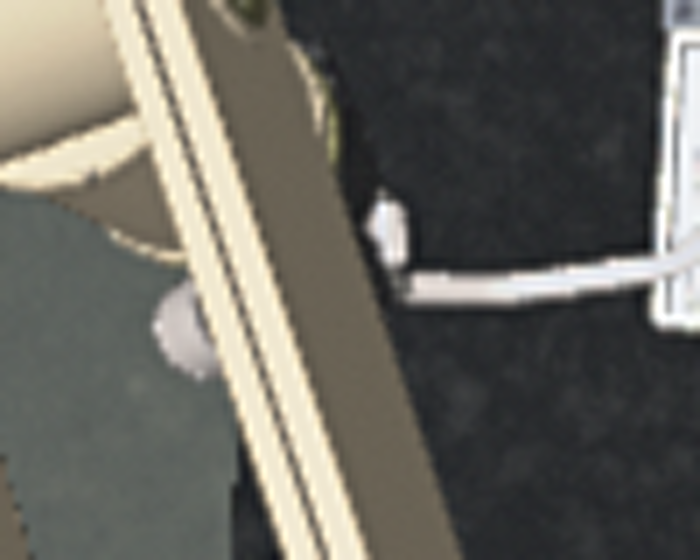

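The rod tip at crop (375,290) sits just in front of the eye. The eye is about 5 mm too high off the axis and 3.5 mm off sideways, so I'll correct that before inserting.

```bash
python3 -m pendant '[-2,2,-2,0,12,-2,2,-2,0,12,0,0,0,0,12]' 120;python3 - <<'E'
from bench import viewer,sensors
from h import *
np.set_printoptions(precision=1,suppress=True)
s=viewer.snapshot("side"); np.savez("side13.npz",**s)
o=(170,80,270,160)
cv2.imwrite(f"pics/side13.png",cv2.resize(s["frame"][o[1]:o[3],o[0]:o[2]],None,fx=7,fy=7,interpolation=cv2.INTER_CUBIC))
T=sensors.sense()["tool_pos"];print(T)
d=np.array([-.184,.983]);e=np.array([.983,.184])
tip=np.array([518.5,295.5,217]);q=tip[:2]-T[:2]
eye=np.array([0,39,T[2]-14.3]);dd=eye-np.array([q@e,q@d,217]);print("e",dd[0],"along",(dd[1]+dd[2])/2**.5,"perp(up-in +)",(dd[2]-dd[1])/2**.5)
for v in range(120,128):
    print(v,[f"({(P[:2]-T[:2])@e:.0f},{(P[:2]-T[:2])@d:.0f},{P[2]:.0f})" for u in range(218,232) for P in[depthpt(s,(u,v))] if P[1]<500])
E
```

```text
time: 17.68
tool_pos: [521.9, 277.7, 250.6]
tcp_rot: [-179.7, 0.4, 100.6]
ft_force: [0.6, 0.3, -2.9]
finger_gap: 24.4
[522.1 277.6 250.8]
e 0.21164578560405112 along 28.506696497844914 perp(up-in +) -0.9023799802604159
120 ['(-9,46,216)', '(1,62,206)', '(4,60,207)', '(6,57,208)', '(13,63,204)', '(16,60,204)', '(17,54,207)']
121 ['(-4,60,204)', '(-0,60,203)', '(2,56,204)', '(5,54,205)', '(11,59,202)', '(16,61,200)', '(19,59,200)']
122 ['(-7,51,205)', '(-1,58,200)', '(-0,49,205)', '(5,53,202)', '(8,50,202)', '(-2,11,224)', '(0,7,226)']
123 ['(-7,51,201)', '(-3,54,199)', '(1,53,198)', '(4,51,199)', '(-4,18,217)', '(-3,9,221)', '(3,14,217)']
124 ['(-11,41,202)', '(-6,45,199)', '(1,53,194)', '(-0,38,202)', '(-7,7,219)', '(-3,9,217)', '(1,10,216)', '(6,11,214)']
125 ['(-8,51,192)', '(-4,49,193)', '(0,51,191)', '(7,59,186)', '(-4,17,209)', '(-5,3,216)', '(1,8,213)', '(5,11,210)']
126 ['(-4,63,182)', '(1,64,180)', '(5,66,178)', '(-5,4,212)', '(-2,0,213)', '(4,6,209)']
127 ['(-1,71,172)', '(6,79,167)', '(-4,7,206)', '(-2,-0,209)', '(-0,-4,211)']
```

View pics/side13.png

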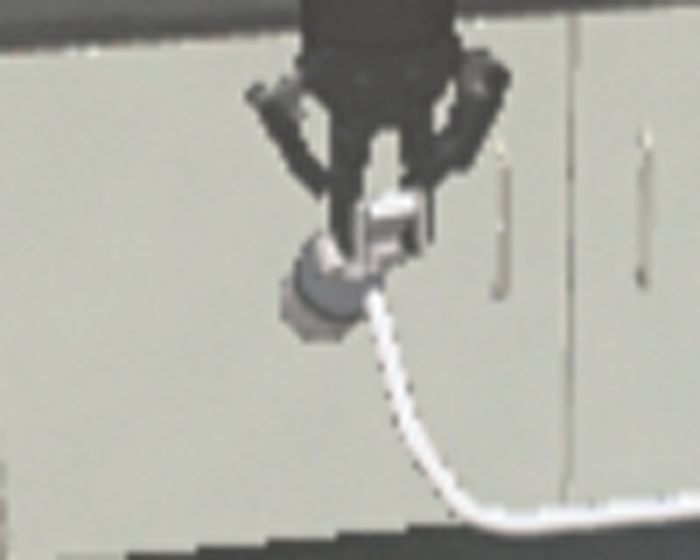

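```bash
python3 -m pendant '[0.6,-3,-3,0,12,0.6,-3,-3,0,12,0.6,-3,-3,0,12,0,0,0,0,12]' 120;python3 - <<'E'
from bench import viewer,sensors
from h import *
np.set_printoptions(precision=1,suppress=True)
for n in("side","top"):
    s=viewer.snapshot(n); np.savez(f"{n}14.npz",**s)
    o=(190,90,250,140) if n=="side" else (120,150,180,200)
    cv2.imwrite(f"pics/{n}14.png",cv2.resize(s["frame"][o[1]:o[3],o[0]:o[2]],None,fx=10,fy=10,interpolation=cv2.INTER_CUBIC))
T=sensors.sense()["tool_pos"];print(T)
d=np.array([-.184,.983]);e=np.array([.983,.184])
tip=np.array([518.5,295.5,217]);q=tip[:2]-T[:2]
eye=np.array([0,39,T[2]-14.3]);dd=eye-np.array([q@e,q@d,217]);print("e",dd[0],"along",(dd[1]+dd[2])/2**.5,"perp(up-in +)",(dd[2]-dd[1])/2**.5)
E
```

```text
time: 18.07
tool_pos: [524.1, 268.4, 241.8]
tcp_rot: [-179.8, 0.4, 100.7]
ft_force: [-0.2, 0.2, -2.6]
finger_gap: 24.1
[524.1 268.9 242.4]
e 0.6439177228853096 along 16.209231299308815 perp(up-in +) -0.4727705839638661
```

View pics/side14.png

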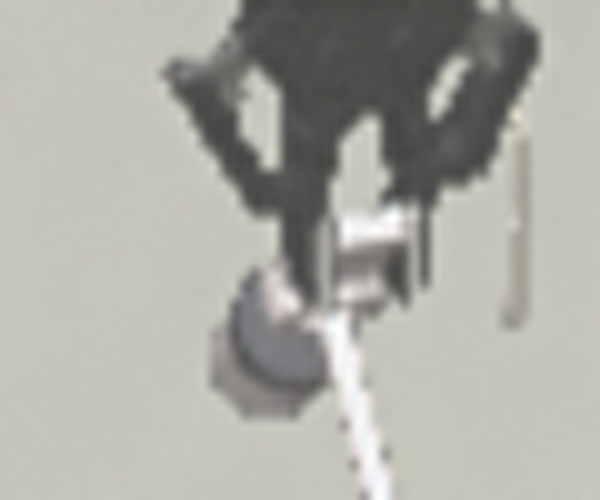

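View pics/top14.png

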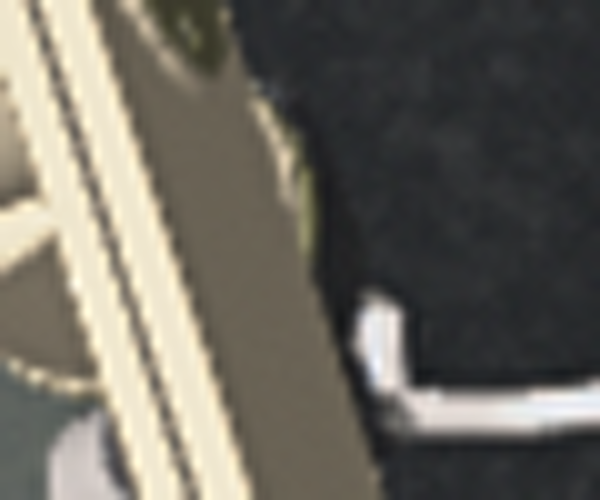

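Run:
```python
from h import *
np.set_printoptions(precision=1,suppress=True)
t=load("top14.npz");s=load("side14.npz")
T=np.array([524.1,268.9,242.4]);d=np.array([-.184,.983,0]);e=np.array([.983,.184,0]);z=np.array([0,0,1.])
tabtop=T-14*d+37*z; eye=T+39*d-14.3*z; tip=np.array([519,295.5,216.])
for n,P in dict(tabtop=tabtop,tA=tabtop+13*e,tB=tabtop-13*e,eye=eye,tip=tip).items():
    a=proj(s,P);b=proj(t,P);print(n,P,"side",(a-[190,90]+.5)*10,"top",(b-[120,150]+.5)*10)
```

```text
tabtop [526.7 255.1 279.4] side [371.5 225.4] top [387.2 348.3]
tA [539.5 257.5 279.4] side [406.5 219.3] top [382.1 303.7]
tB [513.9 252.7 279.4] side [336.4 231.5] top [392.3 393.2]
eye [516.9 307.2 228.1] side [322.8 290.2] top [258.4 410.7]
tip [519.  295.5 216. ] side [334.4 334.6] top [311.  411.8]
```

Projecting the model confirms the eye lies on the rod's extension in both views. Inserting.

```bash
python3 -m pendant '[0.5,-3,-3,0,12,0.5,-3,-3,0,12,0.4,-3,-3,0,12,0,0,0,0,12]' 120;python3 -m pendant '[0.3,-3,-3,0,12,0.4,-3,-3,0,12,0.4,-3,-3,0,12,0,0,0,0,12]' 120
python3 - <<'E'
from bench import viewer,sensors
from h import *
s=viewer.snapshot("side"); o=(190,90,250,140)
cv2.imwrite(f"pics/side15.png",cv2.resize(s["frame"][o[1]:o[3],o[0]:o[2]],None,fx=10,fy=10,interpolation=cv2.INTER_CUBIC))
T=sensors.sense()["tool_pos"];print(T)
d=np.array([-.184,.983]);e=np.array([.983,.184])
tip=np.array([518.5,295.5,217]);q=tip[:2]-T[:2]
eye=np.array([0,39,T[2]-14.3]);dd=eye-np.array([q@e,q@d,217]);print("e",dd[0],"along",(dd[1]+dd[2])/2**.5,"perp(up-in +)",(dd[2]-dd[1])/2**.5)
E
```

```text
time: 18.5
tool_pos: [526.0, 259.0, 232.9]
tcp_rot: [-179.9, 0.4, 100.7]
ft_force: [-0.7, -0.0, -3.4]
finger_gap: 24.2
time: 18.83
tool_pos: [527.1, 248.8, 222.7]
tcp_rot: [-179.9, 0.4, 100.7]
ft_force: [0.2, 0.5, -3.4]
finger_gap: 24.3
[527.14665244 249.03988379 222.96045967]
e -0.04900203287600368 along -11.738551418004226 perp(up-in +) -0.05533962290316553
```

View pics/side15.png

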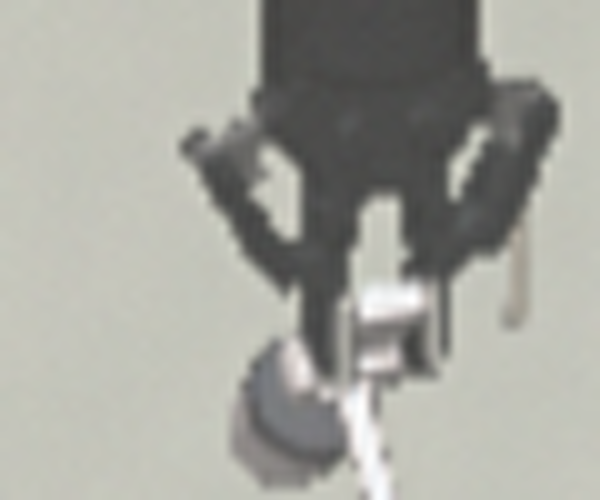

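The eye is threaded about 12 mm past the tip with no contact force. Continuing down the slant.

```bash
python3 -m pendant '[0.5,-3,-3,0,12,0.6,-3,-3,0,12,0.6,-3,-3,0,12,0.6,-3,-3,0,12,0,0,0,0,12]' 120;python3 -m pendant '[0.6,-3,-3,0,12,0.6,-3,-3,0,12,0.6,-3,-3,0,12,0,0,0,0,12]' 120
python3 - <<'E'
from bench import viewer,sensors
from h import *
s=viewer.snapshot("side"); o=(190,100,250,150);np.savez("side16.npz",**s)
cv2.imwrite(f"pics/side16.png",cv2.resize(s["frame"][o[1]:o[3],o[0]:o[2]],None,fx=10,fy=10,interpolation=cv2.INTER_CUBIC))
T=sensors.sense()["tool_pos"];print(T)
E
```

```text
time: 19.3
tool_pos: [529.8, 236.1, 210.1]
tcp_rot: [-179.9, 0.4, 100.7]
ft_force: [-0.8, 0.0, -3.0]
finger_gap: 24.3
time: 19.63
tool_pos: [531.8, 226.0, 200.1]
tcp_rot: [-179.9, 0.4, 100.7]
ft_force: [-0.6, -1.0, -3.1]
finger_gap: 24.5
[531.82757007 226.29565197 200.3922869 ]
```

View pics/side16.png

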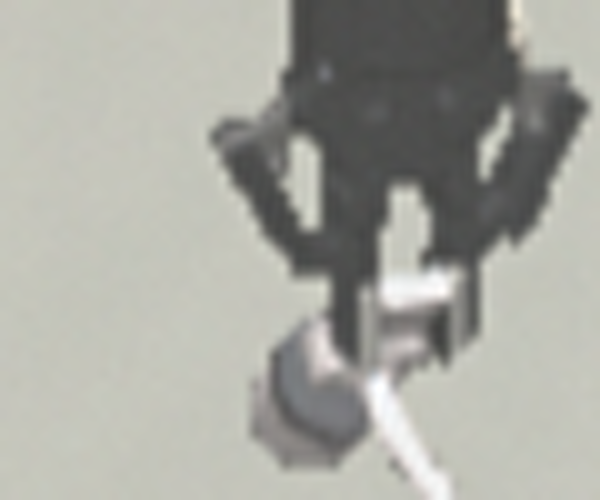

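No contact force, and the eye is about 44 mm down from the tip. I'll loosen to 20 N so the canister can pivot toward upright as it rounds the bend.

```bash
python3 -m pendant '[0,0,0,0,20,0,0,0,0,20,0,0,0,0,20]' 20; python3 -m pendant '[0.2,-2,-2,0,20,0.2,-2,-2,0,20,0.2,-2,-1,0,20,0,0,0,0,20]' 20
python3 - <<'E'
from bench import viewer,sensors
from h import *
s=viewer.snapshot("side"); o=(190,100,250,150);np.savez("side17.npz",**s)
cv2.imwrite(f"pics/side17.png",cv2.resize(s["frame"][o[1]:o[3],o[0]:o[2]],None,fx=10,fy=10,interpolation=cv2.INTER_CUBIC))
T=sensors.sense()["tool_pos"];print(T)
E
```

```text
time: 19.93
tool_pos: [532.0, 226.4, 200.6]
tcp_rot: [-180.0, 0.4, 100.7]
ft_force: [0.8, 0.6, -3.0]
finger_gap: 24.2
time: 20.27
tool_pos: [532.8, 220.3, 195.7]
tcp_rot: [180.0, 0.4, 100.7]
ft_force: [-0.1, -0.2, -3.4]
finger_gap: 24.7
[532.81518274 220.48323372 195.77046886]
```

View pics/side17.png

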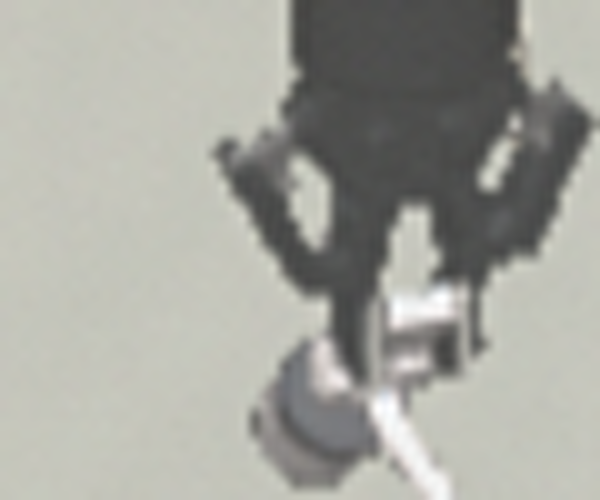

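```bash
python3 -m pendant '[0.4,-2,-1,0,20,0.4,-2,-1,0,20,0.4,-2,-1,0,20]' 20; python3 -m pendant '[0.4,-2,-1,0,20,0.4,-2,0,0,20,0.4,-2,0,0,20]' 20
python3 - <<'E'
from bench import viewer,sensors
from h import *
s=viewer.snapshot("side"); o=(190,105,250,155);np.savez("side18.npz",**s)
cv2.imwrite(f"pics/side18.png",cv2.resize(s["frame"][o[1]:o[3],o[0]:o[2]],None,fx=10,fy=10,interpolation=cv2.INTER_CUBIC))
T=sensors.sense()["tool_pos"];print(T)
E
```

```text
time: 20.57
tool_pos: [534.2, 214.4, 192.9]
tcp_rot: [179.9, 0.3, 100.7]
ft_force: [-0.3, 1.1, -2.2]
finger_gap: 24.2
time: 20.82
tool_pos: [534.8, 210.1, 190.9]
tcp_rot: [180.0, 0.1, 100.8]
ft_force: [-0.4, 14.1, -7.7]
finger_gap: 24.4
[534.69776748 210.00454308 190.68556937]
```

View pics/side18.png

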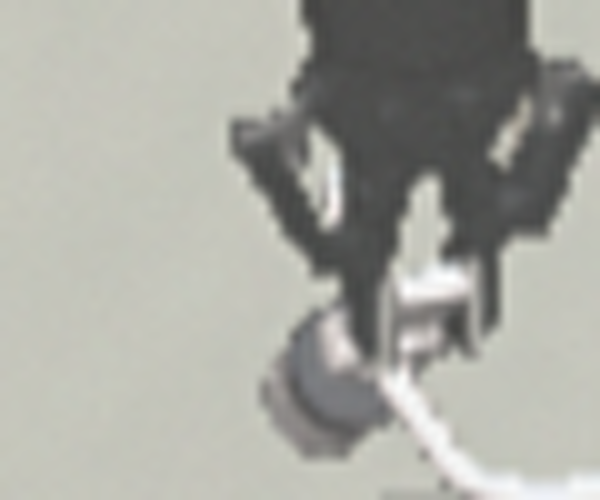

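The rod now resists with 14 N. I'll back off slightly, then open to about 30 mm so the tab stays caged between the fingers while the canister swings upright on the rod.

```bash
python3 -m pendant '[0,3,0,0,20,0,0,0,0,24.5,0,0,0,0,26]' 20; python3 -m pendant '[0,0,0,0,27,0,0,0,0,28,0,0,0,0,30,0,0,0,0,30]' 20
python3 - <<'E'
from bench import viewer,sensors
from h import *
s=viewer.snapshot("side"); o=(190,105,250,155);np.savez("side19.npz",**s)
cv2.imwrite(f"pics/side19.png",cv2.resize(s["frame"][o[1]:o[3],o[0]:o[2]],None,fx=10,fy=10,interpolation=cv2.INTER_CUBIC))
T=sensors.sense()["tool_pos"];print(T)
E
```

```text
time: 21.12
tool_pos: [534.6, 213.3, 190.4]
tcp_rot: [-180.0, 0.0, 100.8]
ft_force: [-0.4, 0.6, -2.7]
finger_gap: 25.8
time: 21.45
tool_pos: [536.0, 213.0, 192.6]
tcp_rot: [179.8, 0.0, 100.7]
ft_force: [-0.3, 0.2, -0.2]
finger_gap: 29.9
[536.08679323 213.01040813 192.68401042]
```

View pics/side19.png

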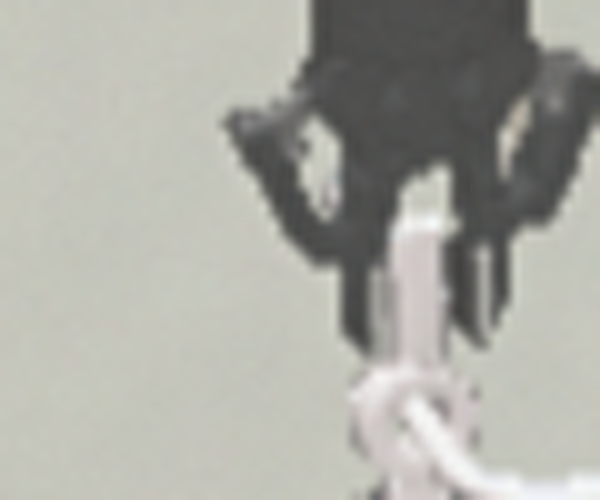

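It has swung nearly upright with the rod through the eye (crop (410,405)), and the tab is still caged. I'll let it settle and measure.

```bash
python3 -m pendant '[0,0,0,0,30,0,0,0,0,30,0,0,0,0,30,0,0,0,0,30,0,0,0,0,30,0,0,0,0,30]' 20
python3 - <<'E'
from bench import viewer,sensors
from h import *
for n in("side","top"):
    s=viewer.snapshot(n); np.savez(f"{n}20.npz",**s)
    o=(190,100,270,170) if n=="side" else (130,150,210,220)
    cv2.imwrite(f"pics/{n}20.png",cv2.resize(s["frame"][o[1]:o[3],o[0]:o[2]],None,fx=8,fy=8,interpolation=cv2.INTER_CUBIC))
s=load("side20.npz")
for v in range(125,170,2):
    print(v,[np.round(depthpt(s,(u,v))).astype(int).tolist() for u in (230,232,234)])
E
```

```text
time: 22.0
tool_pos: [536.5, 212.9, 193.3]
tcp_rot: [179.7, 0.0, 100.7]
ft_force: [0.5, 0.6, 0.6]
finger_gap: 29.8
125 [[700, 1196, -291], [713, 1202, -295], [722, 1186, -288]]
127 [[697, 1179, -295], [711, 1195, -305], [719, 1174, -295]]
129 [[699, 1196, -317], [712, 1200, -321], [544, 210, 235]]
131 [[528, 198, 235], [534, 195, 236], [542, 198, 234]]
133 [[528, 203, 225], [534, 194, 229], [543, 203, 223]]
135 [[528, 198, 220], [536, 208, 213], [543, 208, 213]]
137 [[528, 202, 209], [536, 205, 207], [544, 214, 201]]
139 [[529, 210, 197], [536, 204, 200], [543, 208, 196]]
141 [[529, 210, 189], [537, 212, 187], [544, 211, 187]]
143 [[529, 206, 183], [535, 204, 183], [544, 211, 179]]
145 [[528, 202, 178], [536, 209, 172], [545, 219, 165]]
147 [[530, 215, 161], [533, 194, 173], [545, 216, 159]]
149 [[531, 219, 150], [533, 193, 165], [538, 181, 172]]
151 [[529, 212, 146], [536, 211, 146], [536, 171, 170]]
153 [[531, 221, 132], [539, 227, 127], [536, 170, 163]]
155 [[530, 216, 127], [537, 219, 124], [544, 213, 127]]
157 [[529, 211, 121], [535, 208, 123], [544, 214, 118]]
159 [[528, 208, 115], [535, 206, 115], [544, 213, 110]]
161 [[529, 217, 101], [536, 211, 104], [546, 224, 94]]
163 [[528, 209, 97], [537, 220, 89], [546, 228, 83]]
165 [[529, 213, 86], [537, 218, 82], [566, 339, 0]]
167 [[530, 220, 72], [538, 226, 67], [564, 325, 0]]
169 [[546, 317, -2], [553, 313, -1], [561, 310, 0]]
```

View pics/side20.png

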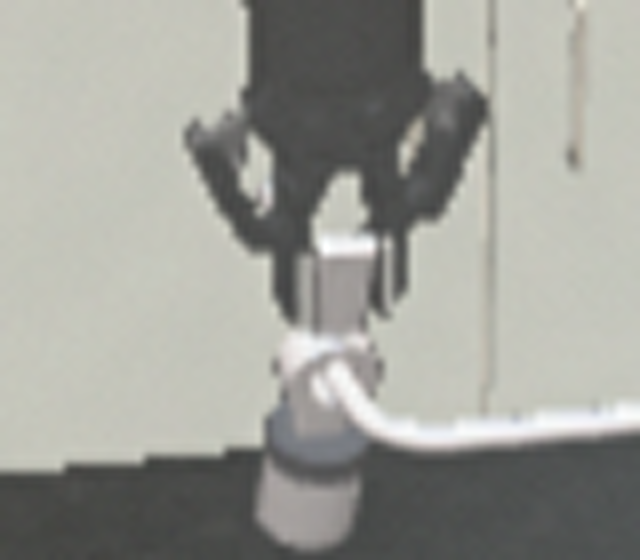

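View pics/top20.png

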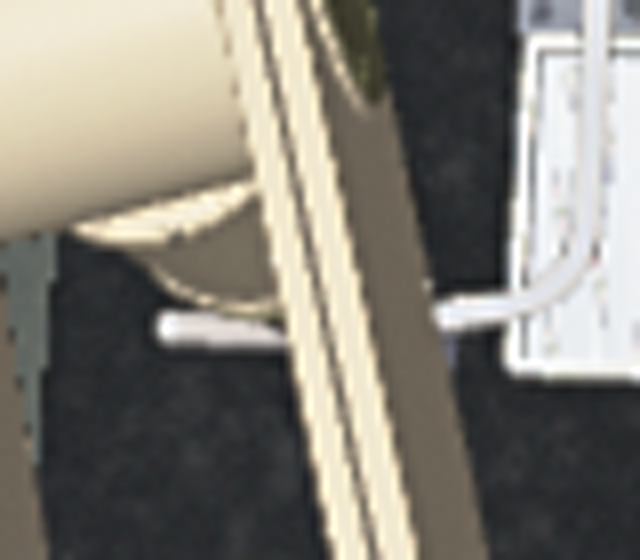

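```bash
python3 -m pendant '[0,0,0,0,24,0,0,0,0,20,0,0,0,0,20]' 30; python3 -m pendant '[0.5,-3,0,0,20,0.8,-5,0,0,20,0.8,-5,0,0,20,0.8,-5,0,0,20,0,0,0,0,20]' 30
python3 - <<'E'
from bench import viewer,sensors
from h import *
s=viewer.snapshot("side"); o=(190,100,270,170);np.savez("side21.npz",**s)
cv2.imwrite(f"pics/side21.png",cv2.resize(s["frame"][o[1]:o[3],o[0]:o[2]],None,fx=8,fy=8,interpolation=cv2.INTER_CUBIC))
for v in range(130,178,3):
    print(v,[np.round(depthpt(s,(u,v))).astype(int).tolist() for u in (233,235,237)])
E
```

```text
time: 22.35
tool_pos: [536.0, 212.5, 193.4]
tcp_rot: [179.8, 0.1, 100.7]
ft_force: [0.0, -0.1, 0.3]
finger_gap: 25.8
time: 22.77
tool_pos: [539.0, 194.0, 193.4]
tcp_rot: [179.8, -0.0, 100.8]
ft_force: [0.2, -0.3, -0.5]
finger_gap: 25.3
130 [[715, 1185, -320], [730, 1200, -329], [554, 205, 233]]
133 [[537, 192, 230], [545, 195, 228], [552, 197, 226]]
136 [[537, 194, 217], [546, 202, 212], [552, 197, 214]]
139 [[537, 190, 208], [544, 194, 204], [552, 198, 201]]
142 [[537, 195, 193], [545, 195, 191], [741, 1196, -409]]
145 [[536, 187, 185], [543, 189, 183], [551, 195, 179]]
148 [[536, 189, 171], [547, 208, 159], [550, 187, 171]]
151 [[534, 176, 167], [539, 169, 171], [551, 190, 157]]
154 [[536, 187, 148], [544, 192, 144], [544, 158, 165]]
157 [[538, 199, 128], [544, 196, 129], [282, -1231, 1046]]
160 [[536, 190, 121], [542, 183, 125], [550, 186, 122]]
163 [[532, 170, 121], [540, 171, 120], [548, 175, 116]]
166 [[534, 178, 103], [541, 177, 103], [549, 184, 97]]
169 [[533, 178, 90], [540, 174, 93], [549, 185, 84]]
172 [[534, 179, 77], [541, 181, 74], [549, 184, 72]]
175 [[549, 267, 3], [557, 270, -1], [565, 267, 0]]
```

View pics/side21.png

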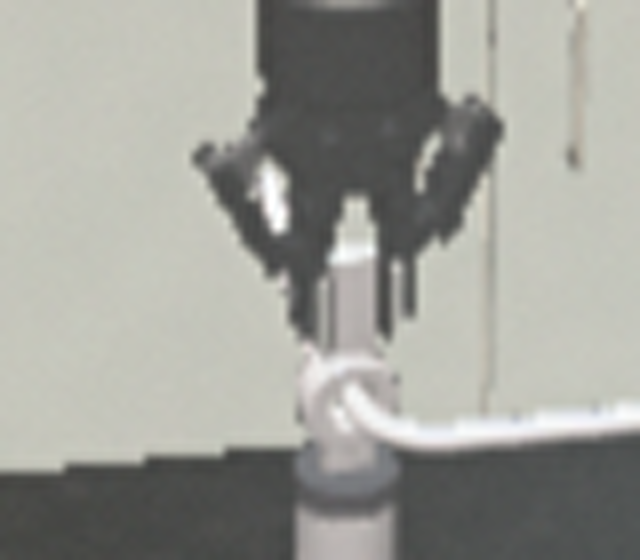

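The canister is upright on the front run, with the eye near y≈199. I'll work out the waypoints round the corner.

```bash
cat > way.py <<'E'
import numpy as np
S=np.array([658.5,150.7]);c=S+[-85,35]
def W(off=5):
    out=[]
    for a in range(190,271,10):
        r=np.radians(a);h=np.array([-np.sin(r),np.cos(r)])
        p=c+35*np.array([np.cos(r),np.sin(r)])+off*h
        out.append((a,p.round(1),round(a-90-0,1)))
    return out
for o in W(): print(o)
E
python3 way.py; python3 -m pendant '[0,0,1,0,20,-1,-4,1,0,20,0,-5,1,0,20,1,-5,0,0,20,0,0,0,0,20]' 60
```

```text
(190, array([539.9, 174.7]), 100)
(200, array([542.3, 169. ]), 110)
(210, array([545.7, 163.9]), 120)
(220, array([549.9, 159.4]), 130)
(230, array([554.8, 155.7]), 140)
(240, array([560.3, 152.9]), 150)
(250, array([566.2, 151.1]), 160)
(260, array([572.3, 150.4]), 170)
(270, array([578.5, 150.7]), 180)
time: 23.23
tool_pos: [538.0, 177.7, 194.6]
tcp_rot: [180.0, 0.1, 100.8]
ft_force: [-0.4, 0.2, -1.8]
finger_gap: 25.3
```

```bash
python3 -m pendant '[1,-4,0,0.06,20,2,-4,0,0.09,20,2,-3,0,0.09,20,2,-3,0,0.09,20,0,0,0,0,20]' 60
```

```text
time: 23.65
tool_pos: [545.5, 162.4, 194.3]
tcp_rot: [179.9, 0.0, 120.4]
ft_force: [0.3, -0.1, -2.9]
finger_gap: 25.0
```

Tracking well and with low force. Next target is (554.8,155.7) at yaw 140.

```bash
python3 -m pendant '[2,-2,0,0.09,20,2,-2,0,0.09,20,3,-1,0,0.09,20,2,-1,0,0.08,20,0,0,0,0,20]' 60
python3 - <<'E'
from bench import viewer,sensors
from h import *
s=viewer.snapshot("side"); o=(200,105,280,175);np.savez("side22.npz",**s)
cv2.imwrite(f"pics/side22.png",cv2.resize(s["frame"][o[1]:o[3],o[0]:o[2]],None,fx=8,fy=8,interpolation=cv2.INTER_CUBIC))
E
```

```text
time: 24.07
tool_pos: [554.4, 156.4, 193.9]
tcp_rot: [179.9, -0.0, 140.5]
ft_force: [0.3, -0.5, -3.1]
finger_gap: 25.3
```

View pics/side22.png

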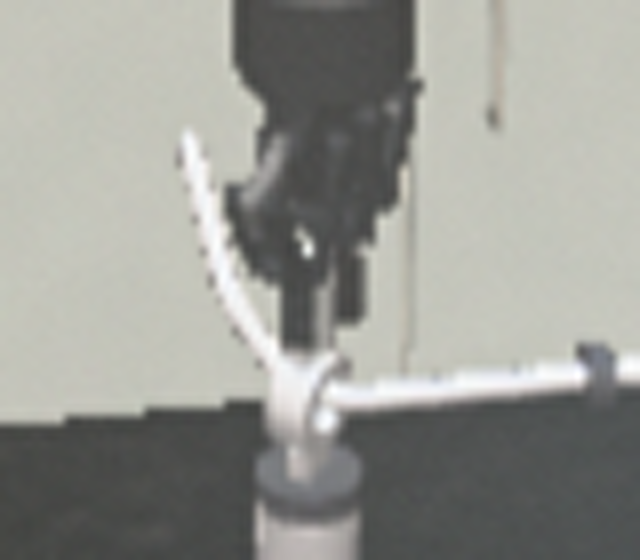

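The eye is mid-corner and upright, with the rod passing through it at crop (325,390). Continuing.

```bash
python3 -m pendant '[3,-2,0,0.09,20,3,-1,0,0.09,20,3,-1,0,0.09,20,3,-1,0,0.08,20,0,0,0,0,20]' 60;python3 -m pendant '[3,0,0,0.09,20,3,0,0,0.09,20,3,0,0,0.09,20,3,0,0,0.08,20,0,0,0,0,20]' 60
```

```text
time: 24.53
tool_pos: [565.3, 152.3, 193.5]
tcp_rot: [180.0, -0.1, 159.7]
ft_force: [0.0, -0.2, -3.4]
finger_gap: 25.5
time: 24.95
tool_pos: [575.7, 152.1, 193.9]
tcp_rot: [-179.9, -0.3, 178.8]
ft_force: [0.5, -1.1, -3.8]
finger_gap: 25.1
```

```bash
python3 -m pendant '[4,-0.5,0,0.02,20,6,-0.5,0,0,20,8,0,0,0,20,8,0,0,0,20,8,0,0,0,20,8,0,0,0,20,8,0,0,0,20,6,0,0,0,20,4,0,0,0,20,0,0,0,0,20]' 60
python3 - <<'E'
from bench import viewer,sensors
from h import *
s=viewer.snapshot("side"); o=(200,105,300,185);np.savez("side23.npz",**s)
cv2.imwrite(f"pics/side23.png",cv2.resize(s["frame"][o[1]:o[3],o[0]:o[2]],None,fx=7,fy=7,interpolation=cv2.INTER_CUBIC))
E
```

```text
time: 25.78
tool_pos: [641.8, 150.9, 193.5]
tcp_rot: [-179.9, -0.3, 178.4]
ft_force: [-1.0, 0.4, 0.2]
finger_gap: 25.1
```

View pics/side23.png

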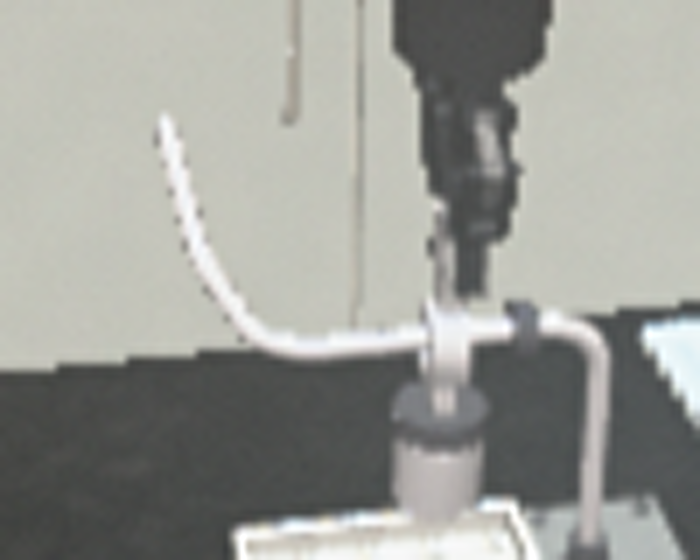

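The eye is on the last run, about 20 mm short of the collar. The tab sits off-centre in the pads (about 10 mm behind), so I'll regrip it centred.

```bash
python3 -m pendant '[0,0,0,0,28,0,0,0,0,35,0,0,0,0,35,0,0,0,0,35]' 30; python3 -m pendant '[-3,0,0,0,35,-4,0,0,0,35,-3,0,0,0,35,0,0,0,0,35]' 30;  python3 - <<'E'
from bench import viewer,sensors
from h import *
s=viewer.snapshot("side"); o=(230,105,290,185);np.savez("side24.npz",**s)
cv2.imwrite(f"pics/side24.png",cv2.resize(s["frame"][o[1]:o[3],o[0]:o[2]],None,fx=7,fy=7,interpolation=cv2.INTER_CUBIC))
for v in range(134,180,3):
    print(v,[np.round(depthpt(s,(u,v))).astype(int).tolist() for u in (259,261,263,265,267)])
E
```

```text
time: 26.17
tool_pos: [641.9, 151.3, 194.6]
tcp_rot: [-179.9, -0.2, 178.4]
ft_force: [-0.4, -0.6, 0.1]
finger_gap: 35.0
time: 26.5
tool_pos: [630.6, 151.6, 195.3]
tcp_rot: [-179.9, -0.1, 178.4]
ft_force: [0.4, 1.0, -0.4]
finger_gap: 35.0
134 [[625, 172, 228], [620, 126, 254], [617, 87, 276], [625, 90, 274], [632, 93, 271]]
137 [[624, 168, 219], [620, 123, 245], [620, 96, 260], [630, 107, 252], [636, 105, 253]]
140 [[626, 175, 202], [621, 128, 230], [623, 106, 242], [633, 120, 233], [924, 1192, -413]]
143 [[877, 1202, -435], [621, 126, 219], [627, 122, 221], [632, 114, 225], [925, 1194, -435]]
146 [[875, 1189, -448], [621, 125, 208], [627, 120, 211], [633, 115, 213], [925, 1191, -455]]
149 [[874, 1185, -467], [626, 145, 184], [633, 141, 185], [639, 138, 186], [928, 1199, -482]]
152 [[620, 144, 173], [627, 144, 172], [631, 134, 177], [639, 137, 175], [650, 150, 166]]
155 [[681, 392, 1], [624, 132, 167], [630, 127, 170], [638, 132, 166], [714, 389, -1]]
158 [[676, 370, 1], [624, 130, 156], [632, 134, 153], [639, 132, 153], [708, 365, 0]]
161 [[623, 155, 128], [631, 156, 127], [633, 137, 138], [641, 138, 137], [653, 158, 123]]
164 [[620, 141, 125], [628, 144, 122], [633, 134, 128], [639, 131, 129], [648, 135, 125]]
167 [[618, 133, 118], [624, 128, 121], [631, 124, 122], [637, 123, 122], [646, 129, 117]]
170 [[620, 138, 102], [626, 132, 105], [631, 124, 109], [639, 126, 107], [646, 128, 105]]
173 [[617, 127, 97], [625, 127, 95], [631, 125, 96], [639, 125, 95], [645, 122, 96]]
176 [[619, 132, 80], [625, 126, 83], [631, 123, 84], [640, 126, 81], [647, 128, 79]]
179 [[635, 195, 22], [626, 131, 67], [633, 127, 69], [640, 125, 69], [670, 209, 7]]
```

View pics/side24.png

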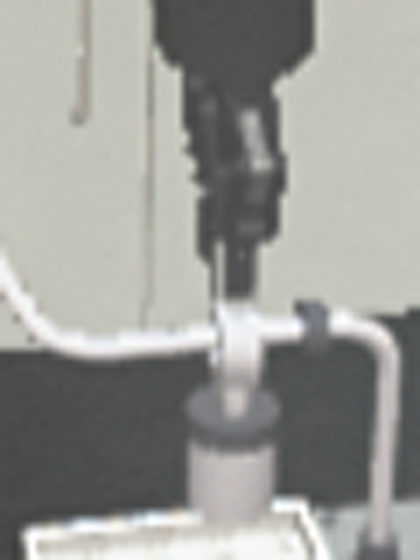

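The canister hangs upright with the eye at x≈632, and the tool is centred over it. Closing and pushing to the collar.

```bash
python3 -m pendant '[0,0,0,0,27,0,0,0,0,20,0,0,0,0,20,3,0,0,0,20,5,0,0,0,20,5,0,0,0,20,4,0,0,0,20,3,0,0,0,20,0,0,0,0,20]' 60;python3 -m pendant '[2,0,0,0,20,2,0,0,0,20,0,0,0,0,20]' 60
```

```text
time: 27.3
tool_pos: [652.1, 151.1, 195.7]
tcp_rot: [-179.9, -0.2, 178.4]
ft_force: [-2.5, -0.8, 2.7]
finger_gap: 25.3
time: 27.55
tool_pos: [655.3, 151.0, 195.7]
tcp_rot: [-179.9, -0.5, 178.4]
ft_force: [-2.1, -0.3, 2.1]
finger_gap: 25.0
```

```bash
python3 -m pendant '[1.5,0,0,0,20,1.5,0,0,0,20]' 60;python3 -m pendant '[1.5,0,0,0,20,1.5,0,0,0,20]' 60
python3 - <<'E'
from bench import viewer,sensors
from h import *
s=viewer.snapshot("side"); o=(240,120,300,180);np.savez("side25.npz",**s)
cv2.imwrite(f"pics/side25.png",cv2.resize(s["frame"][o[1]:o[3],o[0]:o[2]],None,fx=9,fy=9,interpolation=cv2.INTER_CUBIC))
E
```

```text
time: 27.72
tool_pos: [655.9, 150.9, 195.7]
tcp_rot: [-179.8, -0.8, 178.4]
ft_force: [-12.9, -1.7, 8.8]
finger_gap: 24.9
time: 27.88
tool_pos: [656.0, 151.0, 195.8]
tcp_rot: [-179.8, -1.2, 178.4]
ft_force: [-11.0, -1.6, 7.1]
finger_gap: 25.0
```

View pics/side25.png

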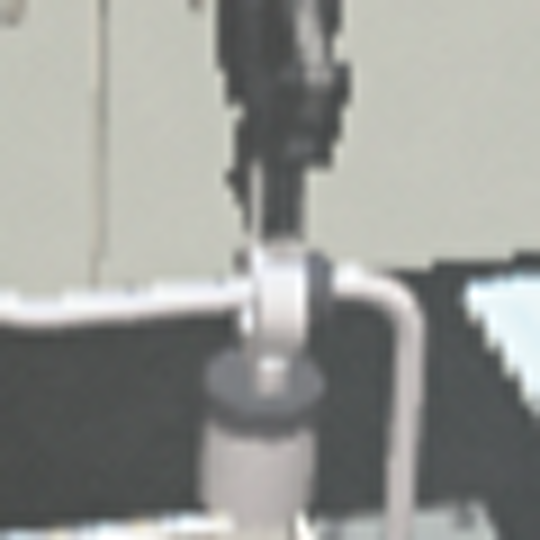

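The ring meets the collar (contact about 12 N at x=656), with the can trailing slightly. Releasing gently.

```bash
python3 -m pendant '[0,0,0,0,23,0,0,0,0,25,0,0,0,0,26,0,0,0,0,28,0,0,0,0,32,0,0,0,0,36,0,0,0,0,36,0,0,0,0,36,0,0,0,0,36]' 20
python3 - <<'E'
from bench import viewer,sensors
from h import *
s=viewer.snapshot("side"); o=(240,120,300,180);np.savez("side26.npz",**s)
cv2.imwrite(f"pics/side26.png",cv2.resize(s["frame"][o[1]:o[3],o[0]:o[2]],None,fx=9,fy=9,interpolation=cv2.INTER_CUBIC))
E
```

```text
time: 28.68
tool_pos: [657.3, 151.3, 195.2]
tcp_rot: [-179.8, -1.1, 178.4]
ft_force: [0.8, 0.0, 0.1]
finger_gap: 36.0
```

View pics/side26.png

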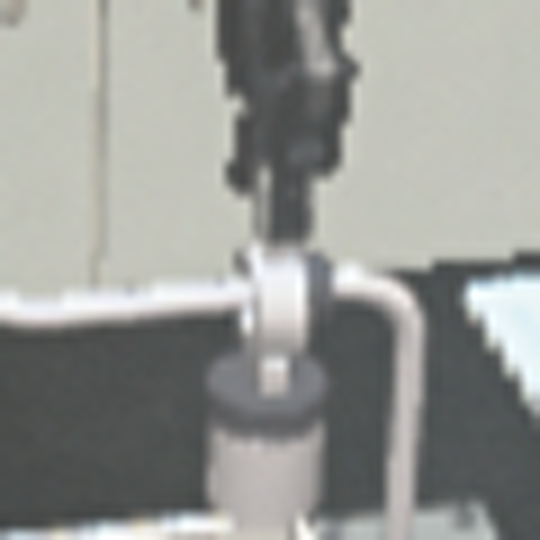

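```bash
python3 -m pendant '[0,0,0,0,50,0,0,0,0,50,0,0,4,0,50,0,0,8,0,50,0,0,12,0,50,0,0,15,0,50,0,0,15,0,50,0,0,15,0,50,-5,0,15,0,50,-15,0,15,0,50,-25,0,15,0,50,-25,0,10,0,50]' 20;python3 -m pendant '[-25,0,5,0,50,-25,0,0,0,50,-25,0,0,0,50,-25,0,0,0,50,-25,0,0,0,50,-20,0,0,0,50,-10,0,0,0,50,0,0,0,0,50]' 20
python3 - <<'E'
from bench import viewer,sensors
from h import *
for n,o in(("side",(240,120,300,180)),("top",(180,125,240,185))):
    s=viewer.snapshot(n);np.savez(f"{n}27.npz",**s);cv2.imwrite(f"pics/{n}27f.png",s["frame"])
    cv2.imwrite(f"pics/{n}27.png",cv2.resize(s["frame"][o[1]:o[3],o[0]:o[2]],None,fx=9,fy=9,interpolation=cv2.INTER_CUBIC))
E
```

```text
time: 29.73
tool_pos: [586.7, 150.3, 329.7]
tcp_rot: [-179.8, -1.1, 178.3]
ft_force: [0.1, -0.4, 1.0]
finger_gap: 50.0
time: 30.4
tool_pos: [423.7, 150.7, 354.3]
tcp_rot: [179.8, 0.3, 178.4]
ft_force: [0.5, -0.5, 0.3]
finger_gap: 50.0
```

View pics/side27.png

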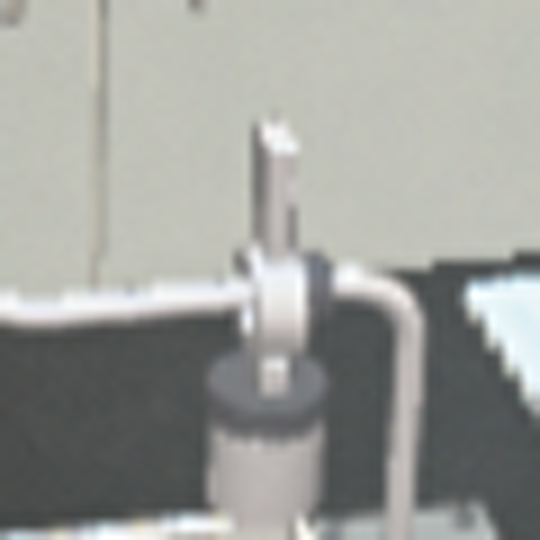

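View pics/top27.png

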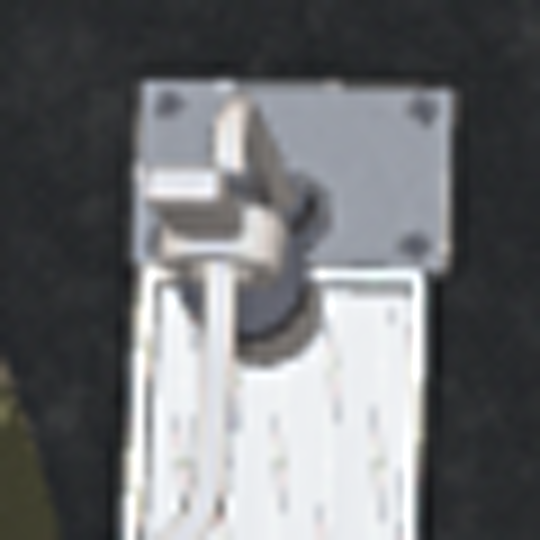

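View pics/side27f.png

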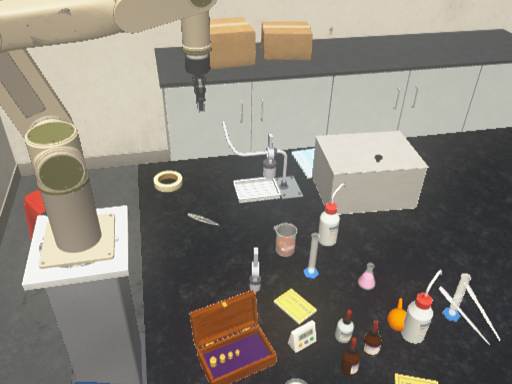

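Run:
```python
from h import *
np.set_printoptions(precision=1,suppress=True)
s=load("side27.npz");t=load("top27.npz")
print("tab top edges top view",[plane(t,C(u,v,180,125,9),234) for u,v in((183,172),(183,200))])
print("tab top tri",tri(s,C(278,138,240,120,9),t,C(183,186,180,125,9)))
print("ring left/right bottom half side", [plane(s,C(u,v,240,120,9),160) for u,v in((256,310),(307,310))])
print("collar left side",plane(load("side0.npz"),C(476,293,205,110,7),165))
for v in (165,168,171,174):
    P=[depthpt(s,(u,v)) for u in range(258,282)]; P=[p for p in P if p[1]<160 and 40<p[2]<140]; print(v,P[0],P[-1])
```

```text
tab top edges top view [array([662.6, 152.4, 234. ]), array([652.9, 151.9, 234. ])]
tab top tri (array([659.4, 152.5, 231.6]), np.float64(1.7932038621196769))
ring left/right bottom half side [array([652.5, 145.5, 160. ]), array([672. , 141.8, 160. ])]
collar left side [670.3 151.3 165. ]
165 [635.4 143.9 117.1] [683.2 143.6 111.4]
168 [635.2 141.8 105.8] [678.  136.4 103.9]
171 [638.2 152.   85.7] [678.6 136.5  90.8]
174 [636.2 142.6  79.3] [678.4 133.6  79.8]
```

Run:
```python
from bench import sensors,viewer,job
from h import *
a=load("side0.npz")["frame"].astype(int);s=viewer.snapshot("side");b=s["frame"].astype(int)
for n,(x0,y0,x1,y1) in dict(small=(240,240,272,297),beaker=(272,218,300,260),cyl=(300,228,325,282)).items():
    print(n,np.abs(a-b)[y0:y1,x0:x1].mean(),np.abs(a-b)[y0:y1,x0:x1].max())
c=load("side27.npz")["frame"].astype(int);print("canister motion",np.abs(b-c)[120:180,250:300].mean())
print(sensors.sense()["time"]); job.hand_in()
```

```text
small 2.5683479532163744 9
beaker 2.6626984126984126 8
cyl 2.281975308641975 44
canister motion 0.9511111111111111
30.55
the job is handed in; nothing more can be done
```

The large canister is hanging on the last run over the drip tray, against the stop collar as far as I can tell. I handed the job in at 30.6 s with the gripper well clear.

**How it was done:** The rows can't tilt the tool, so I pinched the tab across its 26 mm width and tipped the canister on the bench to about 45°. The first tilt slipped to about 15° while I carried it, so I tipped it again nearer the rail. I then threaded the eye over the free end with no contact force and eased the grip so the canister swung upright on the rod. From there I slid it round both bends, regripped once because the tab had shifted in the pads, and pushed until the collar pushed back at about 12 N.

**Last checks:**
- **Seating:** the canister hangs upright and still. The tab centre is at x ≈ 658–659, which matches the seat at about 658.5. In the side view the ring directly adjoins the collar. The ring-edge estimate alone gives a centre of about 662, 3 mm off, which is within a pixel. The canister was about 2° off upright while pushed, so a gap of up to about 1 mm can't be ruled out from the images.
- **Bystanders:** the small canister, beaker and measuring cylinder look unchanged from the first picture. There is only image noise, apart from an isolated difference near the cylinder (peak 44 of 255, regional mean 2.3).
- **Forces:** the highest wrist-force reading I saw was about 23 N in total, while pressing the canister's base onto the bench.

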